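Unlatch the jiko's ash drawer with the ratchet

TASK

Free the jiko's ash drawer: throw the small direction lever on top of the ratchet's head gently and fully over to the loosening side (counter-clockwise seen from above), then work the ratchet handle to and fro so that it turns the latch counter-clockwise, off the drawer, until the latch bears firmly on the rubber block of its buffer. Turn the latch only by means of the ratchet, never strain the ratchet (a push of about 12 to 15 N on the grip is firm enough), leave the lever on the loosening side and everything else where it stands.

Things in the scene. Friction and masses are not known exactly. Their poses are not given: they have to be found in the camera images.
- jiko: charcoal stove, fixed: dark steel box, its flat deck 80 mm above the table; origin on the table under the vertical axis about which latch, ratchet and lever turn. In its own axes the box spans x -60 to +210, y -100 to +360 mm; ash drawer in the -x face. Two steel pegs (9 mm thick, tops 120 mm above the table) 85 mm from the axis bound the handle's arc.
- bowl_rim (a point): centre of the mouth of the clay fire bowl that stands on the jiko's deck: radius 118 mm, 200 mm above the table (three lugs on its rim reach 212 mm); an obstacle
- ratchet: the ratchet, stays on the spindle: round steel head (radius 24 mm, 100 to 118 mm above the table) and a handle; origin on the axis at the head's underside, x axis along the handle. Rubber grip 20 mm wide, 16 mm high (101 to 117 mm above the table), 105 to 185 mm from the axis. More than 25 N on it by the robot is straining it.
- head_top (a point): top of the ratchet's head, on the axis, 118 mm above the table. Action: with the direction lever at its + end the latch is carried along when the handle swings counter-clockwise, and the handle clicks freely back clockwise; with the lever at its - end the other way round. Each driving stroke begins with up to 0.26 rad of idle play.
- swing (a joint): handle angle, rad, counter-clockwise from above positive; 0 = handle along the jiko's own -y; arc ends (hard pegs) at -0.6 and +0.6, shorter than the latch needs, so more than one stroke is usually needed
- grip_mid (a point): middle of the rubber grip, on the handle's centre line, 145 mm from the axis, 109 mm above the table; x axis along the handle. Driving the latch takes about 6 N sideways here, clicking back about 1 to 3 N
- lever: direction lever: small upright dark bar on top of the head, 8 mm wide, 14 mm high (120 to 134 mm above the table), pointing away from the handle, reaching 38 mm from the axis; origin on the axis at the head's top (118 mm above the table), x axis along the lever. Stays where it is left; needs about 2 N at its end to move; more than 16 N on it is rough.
- direction (a joint): lever angle relative to the ratchet, rad, counter-clockwise from above positive; ends (stops) at -0.5 (tightening, where it starts) and +0.5 (loosening); 0 = straight opposite to the handle; fully over is above +0.44
- latch: flat steel tongue on the spindle, under the ratchet head, 12 mm wide, 82 to 88 mm above the table; x axis along the tongue, which reaches 72 mm from the axis; starts pointing to the jiko's -x, over the drawer's lip, and is opened by turning counter-clockwise. Stiff to turn, stays where it is left.
- latch_tip (a point): outer end of the latch tongue, 72 mm from the axis, 85 mm above the table
- buffer: open stop of the latch, on the deck: a thin steel bracket plate with a black rubber block (20 x 14 mm, top 13.5 mm above the deck, 40 to 60 mm from the axis) clamped somewhere along its slot. Origin on the spindle axis at deck height; the tongue meets the block when its x axis is within 0.12 rad either way of this x axis; exactly where must be felt. Hard: 3 to 4 mm more at the grip adds 10 N.
- pot: aluminium pot, radius 85, 100 mm high; origin under its centre; bystander
- plates: two stacked turquoise plates, radius 100, 29 mm high; origin under the centre; bystander
- mwiko: long wooden stirring paddle lying flat, 365 mm long, 12 mm high; bystander
- mug: white mug, radius 38, 80 mm high; bystander
- tin: small tin on the jiko's deck, radius 22, 50 mm high (top 130 mm above the table); bystander
- matchbox: cardboard matchbox 55 x 36 x 16 mm; bystander
- socket: spare steel socket, radius 13, 30 mm high; bystander

How it is judged:
By the outcome, as a careful person would: the job done as asked, in the order asked, and still so for the second after the job is handed in, with the robot touching nothing.
It also fails if it takes over 72 s, if anything falls off the work surface, if the arm or the gripper's body presses on something with over 40 N, if the wrist force passes 120 N, or if a joint passes its speed limit or range.

ROBOT

A 6-joint arm with a two-finger parallel gripper is mounted at the origin on the work surface. World frame = base frame: x ahead of the robot, y to its left, z up, the work surface at z = 0. Lengths are in m, angles in degrees, forces in N, time in s.
With the tool pointing down it reaches from about 0.3 to 0.75 m from the base axis. Payload 8.5 kg.
Tool frame: the origin (TCP) lies at the very end of the fingers, on their centre line; the grasp point (between the pads) lies 19 mm behind it (env.grip_depth is the z of the grasp point in the tool frame, in m); z points along the fingers, y is the direction in which the jaws open and shut (so a half turn about z gives the same grasp; the last joint's range is limited). The gripper opens to 85 mm and grips with 20 to 120 N. Pads are 22 mm wide; open, the fingers measure 114 mm over their backs; the gripper's body (76 mm by 85 mm) begins 54 mm behind the grasp point. The pads swing forward as they close: fully open they stand 13 mm farther back than shut.
Start: joints at [57.164, 21.807, 74.336, -0, 83.858, -12.336], TCP at [0.193, 0.515, 0.231] pointing down, gripper open.
Joint ranges: [-178.18, 178.18], [-50.72, 133.34], [12.68, 142.11], [-81.47, 261.47], [9.98, 163.14], [-165.26, 165.26]. Speed limits (degrees/s): [136.94, 136.94, 180, 180, 180, 180].

INTERFACE

Orientations are given as a 3x3 rotation matrix whose columns are the frame's x, y, z axes.
In Python, from rig import env gives the robot as it stands.
- The arm moves only by the tool apply_moves, never from a script. Its argument "plan" is a list of rows, each an object of numbers: "tx", "ty", "tz": the shift along the world's x, y, z in mm; "rx", "ry", "rz": the turn, a rotation vector about the world's x, y, z in rad; "jaw": the opening, from -1 (shut) to 1 (fully open). A call has 1 to 12 rows; each row is the pose to reach, as a shift and turn from the pose measured when the call began; what a row does not reach only later rows make up. A row lasts 1/10 s, in which the tool goes at most 50 mm and 8.59 degrees, less where a joint would pass 70% of its speed; a pose out of reach is approached as far as the arm can. A call with a gripper value outside its range is refused whole. The fingers move at their own pace and stop on an object; "grip_force" is the grip in N (left out, the last holds). Time passes only in rows, so rows that repeat a pose let the fingers close. It gives the time, the measured TCP pose, the force and the opening at its end, in the units of the state.
- env.observe(): the state, without advancing time (a new reading comes with each control period).
- env.get_image(name): name is "scene" or "side" or "wrist"; returns a dict with "image" (420x560x3 uint8, red, green, blue), "intrinsics" (3x3 intrinsics, pixels), "world_from_camera" (4x4, takes a point from camera to world coordinates). Camera axes: x right, y up, looking along -z (the intrinsics and any distortion apply to the point x, -y, -z); pixel columns grow to the right and rows downward; lengths in m; the calibration is good to about 2 mm. A picture is of the moment at which its call begins. There is no depth.
- env.close_job(): hands the job in, once; it reports no verdict.
The state is a dict: "time_s": time; "q": joint angles; "qvel": joint speeds; "joint_efforts": joint torques, N m; "position": TCP position; "tool_rot": TCP orientation; "ft_force": force on the tool from outside, world axes, zero at the start; "wrist_torque": the same for the moment, N m; "grip_width": finger opening in m.
Only numpy, scipy, OpenCV 4.12 (cv2) and the standard library are available. Lean on these libraries where they do the work, as an engineer would, in place of code of your own. Each camera call takes 0.05 s, during which the arm holds its last target.

## Working session

There is one attempt and no reset: what is moved stays moved. The work goes in short steps, Python scripts to look and compute and a tool call to move; the robot and the scene stay as the last step left them, time stands still between calls to the robot, and variables do not carry over. Pictures are saved under pics/ and viewed, and the job is handed in when it is done.

Besides the shell and the picture viewer there is one more tool, called after "Call:" by a JSON object that holds its "api" and its "payload", one argument or row to a line. apply_moves: Moves the arm, as the interface text tells. Its arguments: {"type":"object","properties":{"plan":{"type":"array","items":{"type":"object","properties":{"tx":{"type":"number"},"ty":{"type":"number"},"tz":{"type":"number"},"rx":{"type":"number"},"ry":{"type":"number"},"rz":{"type":"number"},"jaw":{"type":"number"}}}},"grip_force":{"type":"number"}},"required":["plan"]}

```bash
mkdir -p pics
python3 - <<'E'
from rig import env
import cv2
o=env.observe();print({k:(v if not hasattr(v,'round') else v.round(3).tolist() if hasattr(v,'tolist') else v) for k,v in o.items()})
for n in("scene","side","wrist"):
    d=env.get_image(n);cv2.imwrite(f"pics/{n}0.png",d["image"][:,:,::-1]);print(n,d["intrinsics"].tolist(),d["world_from_camera"].round(4).tolist(),d.keys())
E
```

```text
{'time_s': 0.0, 'q': [57.166, 21.842, 74.385, -0.0, 83.856, -12.336], 'qvel': [0.072, 0.045, 0.013, -0.061, -0.097, 0.02], 'joint_efforts': [-0.001, -44.847, -23.127, -0.0, 0.005, -0.0], 'position': [0.192, 0.515, 0.231], 'tool_rot': [[-0.937, 0.35, -0.001], [0.35, 0.937, -0.001], [0.0, -0.001, -1.0]], 'ft_force': [-0.153, 0.29, -0.165], 'wrist_torque': [0.028, 0.016, -0.008], 'grip_width': 0.08521111734134736}
scene [[430.9102503735705, 0.0, 286.4040436360868], [0.0, 430.9102503735705, 210.16812248626925], [0.0, 0.0, 1.0]] [[-0.6811, -0.6069, 0.4096, 0.9942], [0.7321, -0.5543, 0.396, 0.4216], [-0.0133, 0.5695, 0.8219, 1.1366], [0.0, 0.0, 0.0, 1.0]] dict_keys(['image', 'intrinsics', 'world_from_camera'])
side [[419.01463195187864, 0.0, 276.3523695736097], [0.0, 419.01463195187864, 210.71652763304198], [0.0, 0.0, 1.0]] [[0.842, 0.3436, -0.4159, 0.0168], [-0.5394, 0.5369, -0.6487, -0.8491], [0.0004, 0.7705, 0.6374, 0.8779], [0.0, 0.0, 0.0, 1.0]] dict_keys(['image', 'intrinsics', 'world_from_camera'])
wrist [[370.4268351538539, 0.0, 277.66956581442327], [0.0, 370.4268351538539, 214.4082297348983], [0.0, 0.0, 1.0]] [[0.3507, -0.9029, -0.2485, 0.1302], [0.9365, 0.3374, 0.0954, 0.5387], [-0.0023, -0.2662, 0.9639, 0.3726], [0.0, 0.0, 0.0, 1.0]] dict_keys(['image', 'intrinsics', 'world_from_camera'])
```

View pics/scene0.png

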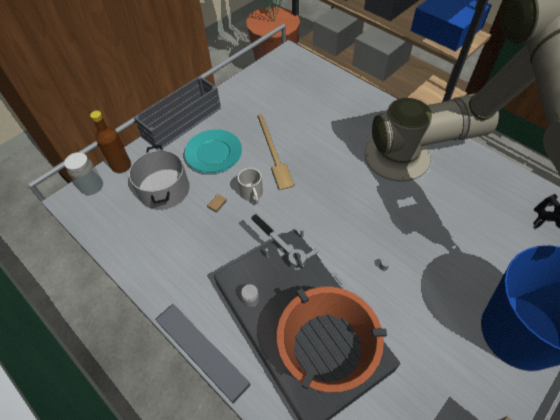

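View pics/side0.png

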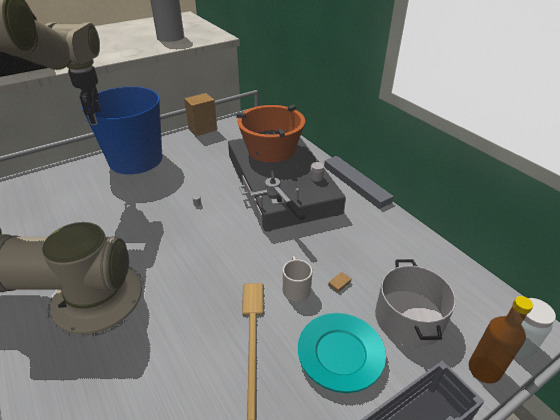

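View pics/wrist0.png

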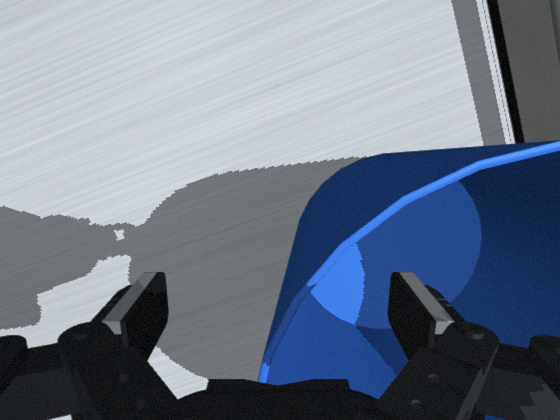

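```bash
cat > h.py <<'E'
import numpy as np,cv2
from rig import env
def ray(d,u,v):
    K=d["intrinsics"];T=d["world_from_camera"]
    r=np.array([(u-K[0,2])/K[0,0],-(v-K[1,2])/K[1,1],-1.]);return T[:3,3],T[:3,:3]@r
def onz(d,u,v,z):
    o,r=ray(d,u,v);return o+r*(z-o[2])/r[2]
def proj(d,p):
    K=d["intrinsics"];T=d["world_from_camera"];c=T[:3,:3].T@(np.asarray(p)-T[:3,3])
    return np.array([K[0,0]*c[0]/-c[2]+K[0,2],K[1,1]*-c[1]/-c[2]+K[1,2]])
def crop(d,name,x0,y0,w,h,s):
    im=cv2.resize(d["image"][y0:y0+h,x0:x0+w,::-1],None,fx=s,fy=s,interpolation=cv2.INTER_CUBIC)
    cv2.imwrite(f"pics/{name}.png",im)
E
python3 - <<'E'
from h import *
d=env.get_image("scene");crop(d,"s1",205,200,130,100,6)
d=env.get_image("side");crop(d,"d1",225,130,130,100,6)
E
```

```text
(no output)
```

View pics/s1.png

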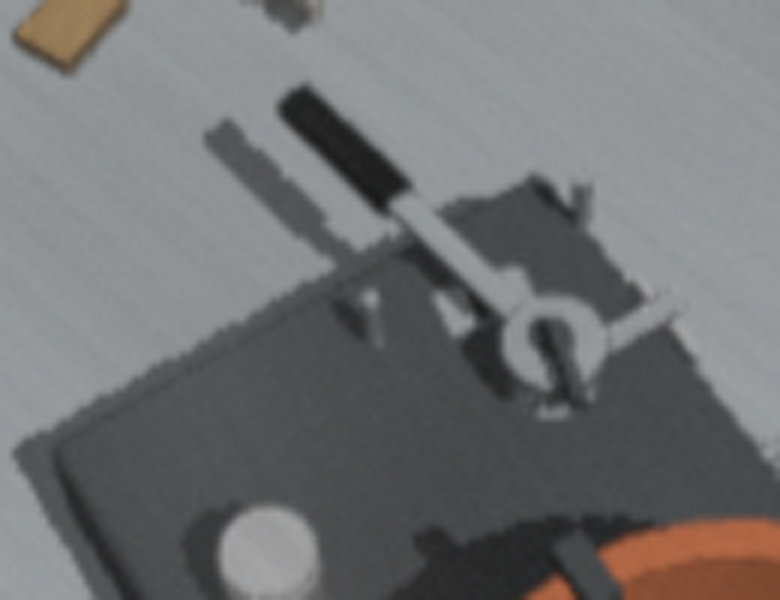

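View pics/d1.png

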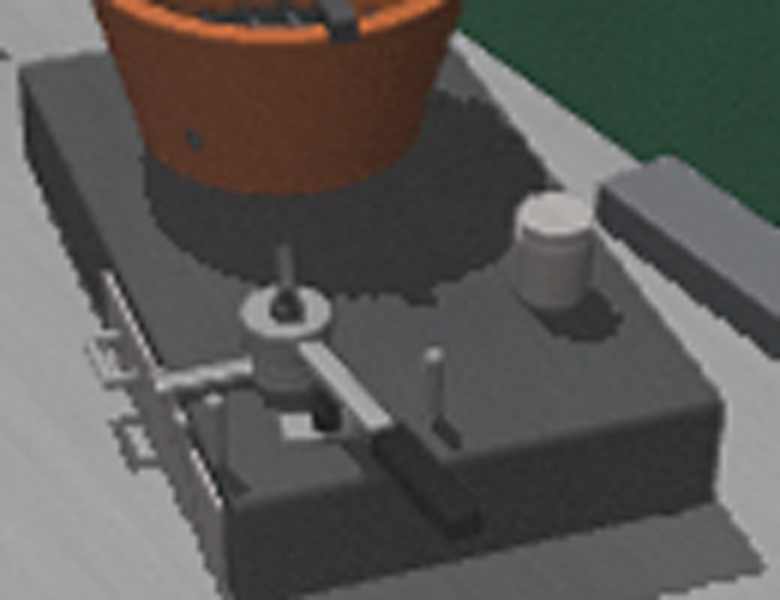

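Run:
```python
from h import *
a=env.get_image("scene");b=env.get_image("side")
S=lambda x,y:(205+x/6,200+y/6)
D=lambda x,y:(225+x/6,130+y/6)
def tri(p,q):
    o1,r1=ray(a,*p);o2,r2=ray(b,*q)
    A=np.c_[r1,-r2];t=np.linalg.lstsq(A,o2-o1,rcond=None)[0]
    P=o1+r1*t[0];Q=o2+r2*t[1];return (P+Q)/2,np.linalg.norm(P-Q)
H1=onz(a,*S(555,340),.118);H2=onz(b,*D(287,311),.118);print("head",H1,H2,tri(S(555,340),D(287,311)))
g1=onz(a,*S(293,102),.117);g2=onz(b,*D(464,518),.117);print("gripend",g1,g2, np.linalg.norm(g1-H1),np.linalg.norm(g2-H2))
gi=onz(a,*S(395,200),.117);print("grip inner",gi,np.linalg.norm(gi-H1))
hm=(H1+H2)/2
for n,p in (("h1",g1-H1),("h2",g2-H2)):print(n,np.degrees(np.arctan2(p[1],p[0])))
for n,p,z in(("c(-60,-100)",(537,178),.08),("c(210,-100)",(58,447),.08),("latchtip",(680,302),.085),("leverend",(572,403),.134),("peg1",(370,295),.12),("peg2",(582,187),.12),("block",(455,312),.093),("tin",(268,550),.13)):
    P=onz(a,*S(*p),z);r=P-H1;print(n,P.round(4),np.hypot(*r[:2]).round(4),np.degrees(np.arctan2(r[1],r[0])).round(1))
for n,p,z in(("latchtip",(163,385),.085),("leverend",(285,250),.134),("peg+",(434,355),.12),("peg-",(215,402),.12),("c(-60-100)",(230,502),.08),("c(210-100)",(720,405),.08),("tin",(555,215),.13),("block",(310,425),.0935)):
    P=onz(b,*D(*p),z);r=P-H2;print(n,P.round(4),np.hypot(*r[:2]).round(4),np.degrees(np.arctan2(r[1],r[0])).round(1))
```

```text
head [0.57731137 0.05580243 0.118     ] [0.5792813  0.04857516 0.118     ] (array([0.5788589 , 0.05336939, 0.11574632]), np.float64(0.0058636332038739854))
gripend [ 0.56602469 -0.12211948  0.117     ] [ 0.56128542 -0.13480427  0.117     ] 0.17828234987716118 0.18426304418499712
grip inner [ 0.5725094  -0.04830093  0.117     ] 0.10421884840943843
h1 -93.62975843418091
h2 -95.60475657414307
c(-60,-100) [ 0.502  -0.0235  0.08  ] 0.1093 -133.5
c(210,-100) [ 0.7541 -0.0866  0.08  ] 0.227 -38.9
latchtip [0.5098 0.0733 0.085 ] 0.0698 165.5
leverend [0.6018 0.0876 0.134 ] 0.0401 52.5
peg1 [ 0.6174 -0.0203  0.12  ] 0.086 -62.2
peg2 [0.5102 0.012  0.12  ] 0.0801 -146.9
block [0.5874 0.0031 0.093 ] 0.0536 -79.2
tin [0.7375 0.0383 0.13  ] 0.1612 -6.3
latchtip [0.5143 0.0666 0.085 ] 0.0675 164.5
leverend [0.5957 0.0764 0.134 ] 0.0323 59.4
peg+ [ 0.62   -0.0259  0.12  ] 0.0848 -61.3
peg- [5.07e-01 5.00e-04 1.20e-01] 0.0868 -146.4
c(-60-100) [ 0.4975 -0.0278  0.08  ] 0.1119 -136.9
c(210-100) [ 0.7518 -0.0978  0.08  ] 0.2262 -40.3
tin [0.7385 0.0314 0.13  ] 0.1601 -6.1
block [ 0.5547 -0.0119  0.0935] 0.0652 -112.2
```

Call:
{"api": "apply_moves", "payload": {
  "plan": [
    {"tz":50,"jaw":-1},
    {"tz":100},
    {"tx":40,"ty":-40,"tz":120},
    {"tx":75,"ty":-85,"tz":120},
    {"tx":110,"ty":-125,"tz":120},
    {"tx":145,"ty":-165,"tz":120},
    {"tx":180,"ty":-205,"tz":120},
    {"tx":215,"ty":-245,"tz":110},
    {"tx":250,"ty":-285,"tz":100},
    {"tx":285,"ty":-325,"tz":90},
    {"tx":320,"ty":-365,"tz":80},
    {"tx":355,"ty":-405,"tz":70}
  ]
}}

```text
validation failed for argument at $.pl...
```

Call:
{"api": "apply_moves", "payload": {
  "plan": [
    {"tx":30,"ty":-35},
    {"tx":65,"ty":-70,"tz":0},
    {"tx":80,"ty":-90,"tz":-10},
    {"tx":80,"ty":-90,"tz":-10}
  ]
}}

```text
validation failed for argument at $.pl...
```

Run:
```python
from h import *
d=env.get_image("wrist");cv2.imwrite("pics/w1.png",d["image"][:,:,::-1])
o=env.observe();print(o["time_s"],o["position"],o["ft_force"],o["q"],o["grip_width"])
```

```text
0.4 [0.19259409 0.5151177  0.23123338] [ 0.43246861 -0.06725476  0.12686468] [ 5.71628734e+01  2.18120392e+01  7.43422709e+01  7.77345798e-04
  8.38585785e+01 -1.23373908e+01] 0.08542099101521396
```

View pics/w1.png

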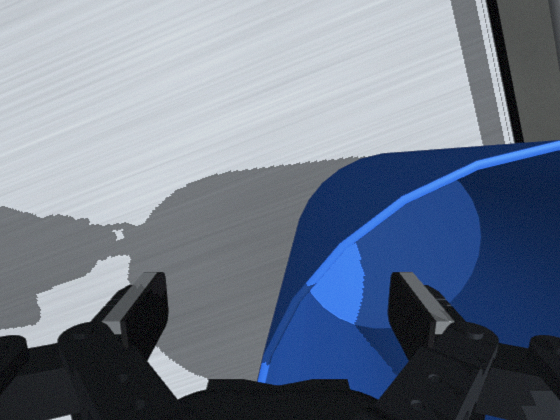

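Call:
{"api": "apply_moves", "payload": {
  "plan": [
    {"tx":0,"ty":0,"tz":50,"rx":0,"ry":0,"rz":0,"jaw":-1},
    {"tx":0,"ty":0,"tz":100,"rx":0,"ry":0,"rz":0,"jaw":-1},
    {"tx":40,"ty":-40,"tz":120,"rx":0,"ry":0,"rz":0,"jaw":-1},
    {"tx":75,"ty":-85,"tz":120,"rx":0,"ry":0,"rz":0,"jaw":-1},
    {"tx":110,"ty":-125,"tz":120,"rx":0,"ry":0,"rz":0,"jaw":-1},
    {"tx":145,"ty":-165,"tz":120,"rx":0,"ry":0,"rz":0,"jaw":-1},
    {"tx":180,"ty":-205,"tz":120,"rx":0,"ry":0,"rz":0,"jaw":-1},
    {"tx":215,"ty":-245,"tz":110,"rx":0,"ry":0,"rz":0,"jaw":-1},
    {"tx":250,"ty":-285,"tz":100,"rx":0,"ry":0,"rz":0,"jaw":-1},
    {"tx":285,"ty":-325,"tz":90,"rx":0,"ry":0,"rz":0,"jaw":-1},
    {"tx":320,"ty":-365,"tz":80,"rx":0,"ry":0,"rz":0,"jaw":-1},
    {"tx":355,"ty":-405,"tz":70,"rx":0,"ry":0,"rz":0,"jaw":-1}
  ]
}}

```text
time_s: 1.6
position: [0.5189, 0.1423, 0.3095]
tool_rot: [[-0.937, 0.35, 0.0], [0.35, 0.937, -0.0], [-0.0, -0.0, -1.0]]
ft_force: [1.2, 0.3, -0.1]
grip_width: -0.0006
```

Call:
{"api": "apply_moves", "payload": {
  "plan": [
    {"tx":35,"ty":-35,"tz":0,"rx":0,"ry":0,"rz":0,"jaw":-1},
    {"tx":70,"ty":-75,"tz":-10,"rx":0,"ry":0,"rz":0,"jaw":-1},
    {"tx":110,"ty":-120,"tz":-20,"rx":0,"ry":0,"rz":0,"jaw":-1},
    {"tx":110,"ty":-120,"tz":-30,"rx":0,"ry":0,"rz":0,"jaw":-1},
    {"tx":110,"ty":-120,"tz":-30,"rx":0,"ry":0,"rz":0,"jaw":-1}
  ]
}}

```text
time_s: 2.1
position: [0.6292, 0.0206, 0.2764]
tool_rot: [[-0.936, 0.353, -0.004], [0.353, 0.936, 0.001], [0.004, -0.001, -1.0]]
ft_force: [-0.1, -0.1, 0.1]
grip_width: 0.0
```

Run:
```python
from h import *
d=env.get_image("wrist");cv2.imwrite("pics/w2.png",d["image"][:,:,::-1])
o=env.observe();print(o["time_s"],o["position"],o["ft_force"],o["q"],o["grip_width"])
```

```text
2.15 [0.62860931 0.0220918  0.2781298 ] [ 0.29398534  0.59309298 -0.16842879] [-8.75930608e+00  2.88074494e+01  5.50865561e+01  1.37054242e-02
  9.62535999e+01 -7.81898835e+01] 0.000290490679124285
```

View pics/w2.png

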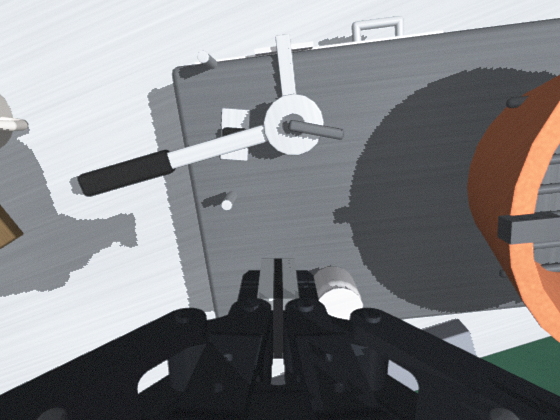

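Run:
```python
from h import *
d=env.get_image("wrist");crop(d,"w3",70,25,290,200,2.7)
im=d["image"];g=cv2.cvtColor(im,cv2.COLOR_RGB2GRAY)
def rel(n,u,v,z,c=None):
    P=onz(d,u,v,z);r=P-c if c is not None else P*0
    print(n,P.round(4),np.hypot(*r[:2]).round(4),np.degrees(np.arctan2(r[1],r[0])).round(1));return P
H=rel("head",293.5,124.5,.118)
rel("lever end",343,134,.134,H)
rel("grip end",82,187,.109,H)
rel("grip in",171,160,.117,H)
rel("latch tip",283,36,.088,H)
rel("peg1",227,205,.12,H);rel("peg2",203,55,.12,H)
rel("corner",175,68,.08,H)
rel("block",236,143,.0935,H)
```

```text
head [0.5791 0.054  0.118 ] 0.0 0.0
lever end [0.5982 0.0861 0.134 ] 0.0374 59.4
grip end [ 0.5647 -0.1326  0.109 ] 0.1871 -94.4
grip in [ 0.5705 -0.0492  0.117 ] 0.1035 -94.8
latch tip [0.5109 0.0708 0.088 ] 0.0703 166.1
peg1 [ 0.6209 -0.0203  0.12  ] 0.0852 -60.6
peg2 [0.5074 0.0075 0.12  ] 0.0855 -147.1
corner [ 0.5005 -0.0242  0.08  ] 0.1109 -135.2
block [0.5772 0.0025 0.0935] 0.0514 -92.1
```

View pics/w3.png

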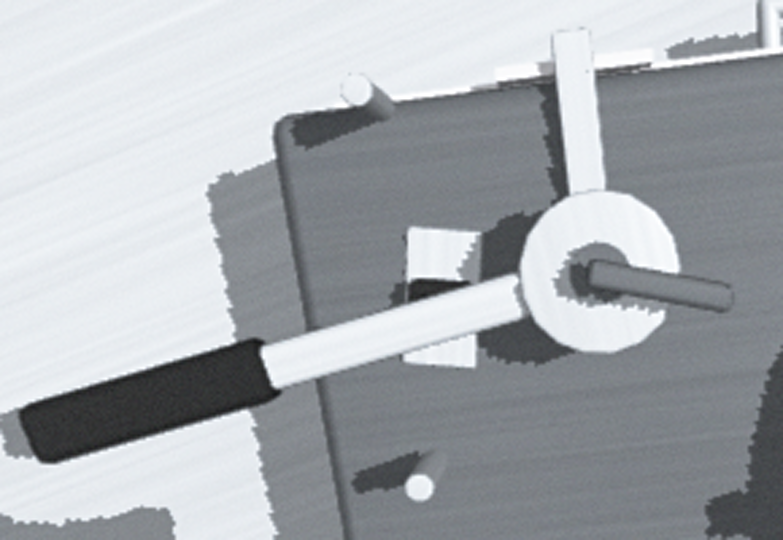

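Run:
```python
from h import *
d=env.get_image("wrist")
for p in ((470,190),(505,108)):print(onz(d,*p,.2))
a=env.get_image("scene")
for p in((278,345),(382,332),(330,291),(330,390)):print(onz(a,*p,.2))
```

```text
[0.64973015 0.13997207 0.2       ]
[0.60953848 0.16939246 0.2       ]
[0.80081984 0.19973541 0.2       ]
[0.6245035  0.34856606 0.2       ]
[0.62694721 0.20210265 0.2       ]
[0.79534254 0.34160987 0.2       ]
```

Call:
{"api": "apply_moves", "payload": {
  "plan": [
    {"tx":-4,"ty":30,"tz":-30,"rx":0,"ry":0,"rz":0,"jaw":-1},
    {"tx":-4,"ty":52,"tz":-60,"rx":0,"ry":0,"rz":0,"jaw":-1},
    {"tx":-4,"ty":52,"tz":-95,"rx":0,"ry":0,"rz":0,"jaw":-1},
    {"tx":-4,"ty":52,"tz":-120,"rx":0,"ry":0,"rz":0,"jaw":-1},
    {"tx":-4,"ty":52,"tz":-135,"rx":0,"ry":0,"rz":0,"jaw":-1},
    {"tx":-4,"ty":52,"tz":-135,"rx":0,"ry":0,"rz":0,"jaw":-1}
  ]
}}

```text
time_s: 2.9
position: [0.623, 0.077, 0.1447]
tool_rot: [[-0.938, 0.347, -0.001], [0.347, 0.938, 0.0], [0.001, -0.0, -1.0]]
ft_force: [-0.1, -0.3, 0.4]
grip_width: 0.0
```

Run:
```python
from h import *
d=env.get_image("wrist");cv2.imwrite("pics/w4.png",d["image"][:,:,::-1])
o=env.observe();print(o["time_s"],o["position"],o["ft_force"])
b=env.get_image("side");crop(b,"d4",225,100,130,110,6)
```

```text
2.95 [0.62376899 0.07675988 0.14624579] [0.94466692 0.06973625 0.73779296]
```

View pics/w4.png

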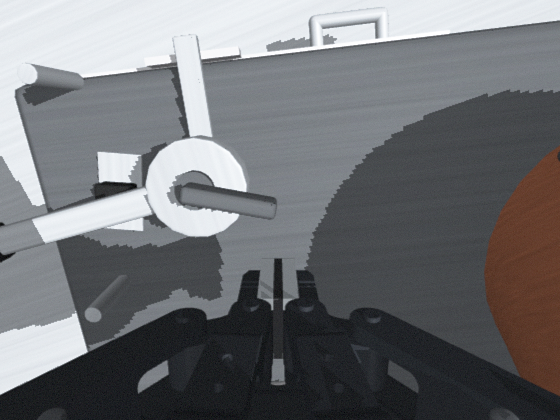

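View pics/d4.png

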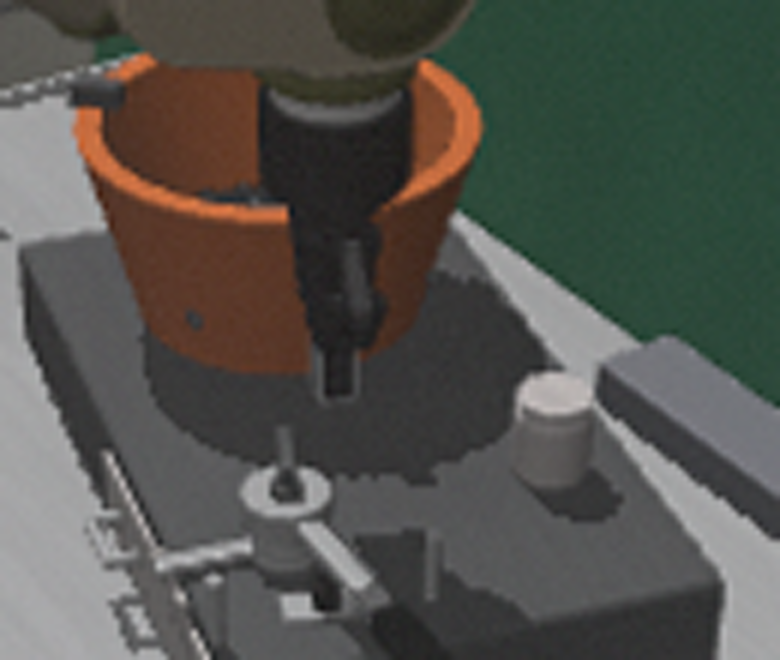

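Run:
```python
from h import *
d=env.get_image("wrist");o=env.observe();R=np.array(o["tool_rot"]);p=np.array(o["position"])
for v in((0,0,0),(.011,0,0),(.011,.007,0),(.011,.0145,0),(.011,-.0145,0),(.011,.0145,-.02),(.011,.0145,-.04)):print(v,proj(d,p+R@np.array(v)).round(1))
crop(d,"w5",220,230,120,90,6)
A=onz(d,197,190,.118);L=onz(d,275,205,.13);print(A,L,R.T@(p-A),R.T@(p-L))
```

```text
(0, 0, 0) [277.3 279. ]
(0.011, 0, 0) [277.3 254.3]
(0.011, 0.007, 0) [294.4 254.3]
(0.011, 0.0145, 0) [312.8 254.3]
(0.011, -0.0145, 0) [241.8 254.3]
(0.011, 0.0145, -0.02) [317.8 275.1]
(0.011, 0.0145, -0.04) [324.6 302.9]
[0.58185893 0.05191412 0.118     ] [0.59862426 0.08487263 0.13      ] [-0.03174527  0.03777943 -0.02928682] [-0.02744955  0.00102983 -0.01735562]
```

View pics/w5.png

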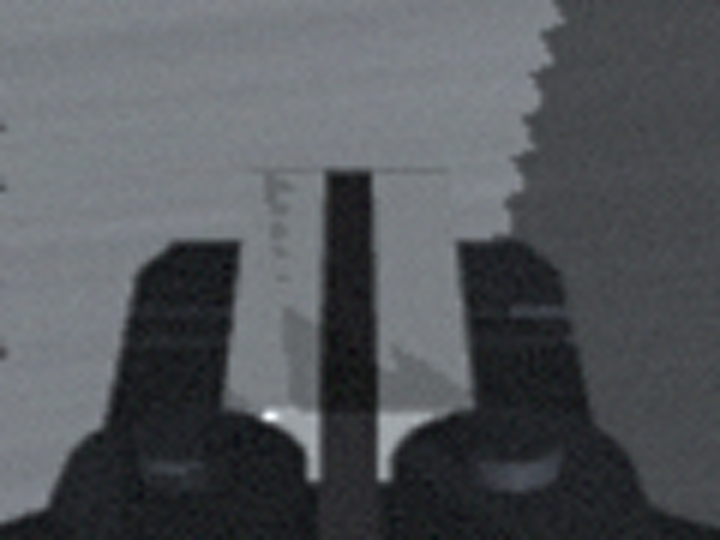

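Call:
{"api": "apply_moves", "payload": {
  "plan": [
    {"tx":-4,"ty":-9,"tz":-5,"rx":0,"ry":0,"rz":0,"jaw":-1},
    {"tx":-4,"ty":-9,"tz":-22,"rx":0,"ry":0,"rz":0,"jaw":-1},
    {"tx":-4,"ty":-9,"tz":-22,"rx":0,"ry":0,"rz":0,"jaw":-1},
    {"tx":-8,"ty":-8,"tz":-22,"rx":0,"ry":0,"rz":0,"jaw":-1},
    {"tx":-12,"ty":-6,"tz":-22,"rx":0,"ry":0,"rz":0,"jaw":-1},
    {"tx":-12,"ty":-6,"tz":-22,"rx":0,"ry":0,"rz":0,"jaw":-1}
  ]
}}

```text
time_s: 3.65
position: [0.6123, 0.0706, 0.1263]
tool_rot: [[-0.938, 0.348, 0.005], [0.348, 0.938, -0.0], [-0.005, 0.002, -1.0]]
ft_force: [0.7, 0.5, 0.4]
grip_width: -0.0001
```

Call:
{"api": "apply_moves", "payload": {
  "plan": [
    {"tx":-3,"ty":1,"tz":-2,"rx":0,"ry":0,"rz":0,"jaw":-1},
    {"tx":-6,"ty":2,"tz":-2,"rx":0,"ry":0,"rz":0,"jaw":-1},
    {"tx":-9,"ty":3,"tz":-2,"rx":0,"ry":0,"rz":0,"jaw":-1},
    {"tx":-12,"ty":4,"tz":-2,"rx":0,"ry":0,"rz":0,"jaw":-1}
  ]
}}

```text
time_s: 4.05
position: [0.6007, 0.0748, 0.1246]
tool_rot: [[-0.938, 0.348, 0.007], [0.348, 0.938, 0.0], [-0.007, 0.003, -1.0]]
ft_force: [4.6, 2.5, -0.5]
grip_width: -0.0
```

Run:
```python
from h import *
d=env.get_image("wrist");cv2.imwrite("pics/w6.png",d["image"][:,:,::-1])
o=env.observe();print(o["time_s"],o["position"],o["ft_force"])
```

```text
4.1 [0.60018426 0.07504372 0.12458997] [1.63136485 1.09930411 0.53896422]
```

View pics/w6.png

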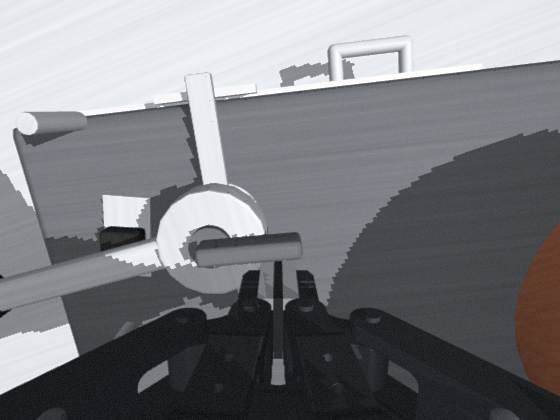

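Call:
{"api": "apply_moves", "payload": {
  "plan": [
    {"tx":-2,"ty":1,"tz":0,"rx":0,"ry":0,"rz":0,"jaw":-1},
    {"tx":-4,"ty":1,"tz":0,"rx":0,"ry":0,"rz":0,"jaw":-1},
    {"tx":-6,"ty":2,"tz":0,"rx":0,"ry":0,"rz":0,"jaw":-1},
    {"tx":-8,"ty":3,"tz":0,"rx":0,"ry":0,"rz":0,"jaw":-1},
    {"tx":-10,"ty":3,"tz":0,"rx":0,"ry":0,"rz":0,"jaw":-1}
  ]
}}

```text
time_s: 4.6
position: [0.5901, 0.0778, 0.1247]
tool_rot: [[-0.938, 0.348, 0.007], [0.348, 0.938, -0.0], [-0.007, 0.002, -1.0]]
ft_force: [4.2, -2.4, -0.4]
grip_width: 0.0
```

Run:
```python
from h import *
d=env.get_image("wrist");cv2.imwrite("pics/w7.png",d["image"][:,:,::-1])
o=env.observe();print(o["time_s"],o["position"],o["ft_force"])
```

```text
4.65 [0.58975368 0.07794153 0.12463015] [ 2.38569153 -1.03330717  0.7876229 ]
```

View pics/w7.png

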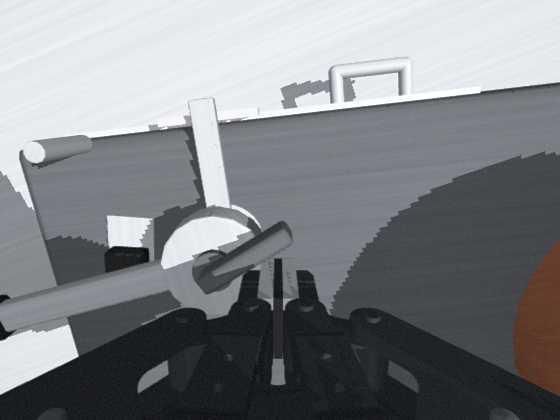

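Call:
{"api": "apply_moves", "payload": {
  "plan": [
    {"tx":-1,"ty":0,"tz":0,"rx":0,"ry":0,"rz":0,"jaw":-1},
    {"tx":-2,"ty":1,"tz":0,"rx":0,"ry":0,"rz":0,"jaw":-1},
    {"tx":-3,"ty":1,"tz":0,"rx":0,"ry":0,"rz":0,"jaw":-1}
  ]
}}

```text
time_s: 4.95
position: [0.5868, 0.079, 0.1247]
tool_rot: [[-0.938, 0.347, 0.007], [0.347, 0.938, -0.0], [-0.006, 0.002, -1.0]]
ft_force: [4.8, -1.5, 0.8]
grip_width: 0.0002
```

Call:
{"api": "apply_moves", "payload": {
  "plan": [
    {"tx":-1,"ty":0,"tz":0,"rx":0,"ry":0,"rz":0,"jaw":-1},
    {"tx":-2,"ty":1,"tz":0,"rx":0,"ry":0,"rz":0,"jaw":-1}
  ]
}}

```text
time_s: 5.15
position: [0.5849, 0.08, 0.1248]
tool_rot: [[-0.938, 0.348, 0.007], [0.348, 0.938, 0.0], [-0.007, 0.002, -1.0]]
ft_force: [5.7, -0.8, 0.9]
grip_width: 0.0
```

Run:
```python
from h import *
d=env.get_image("wrist");cv2.imwrite("pics/w8.png",d["image"][:,:,::-1])
o=env.observe();print(o["time_s"],o["position"],o["ft_force"])
```

```text
5.2 [0.58479904 0.08021413 0.12479072] [ 4.97634433 -0.24538775 -0.01395976]
```

View pics/w8.png

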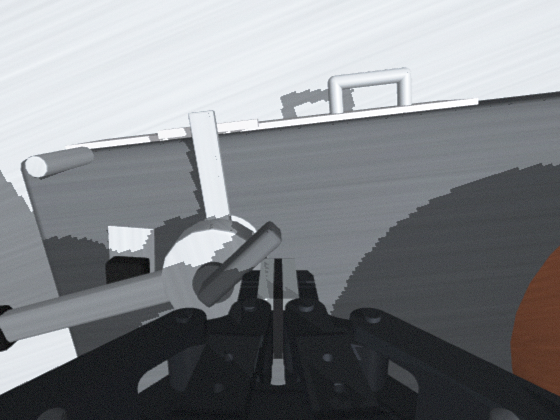

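Run:
```python
from h import *
d=env.get_image("wrist");crop(d,"w9",0,190,300,160,2.6)
```

```text
(no output)
```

View pics/w9.png

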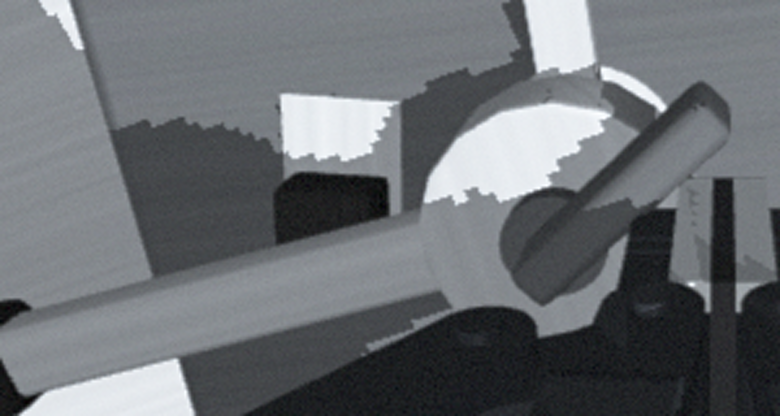

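```bash
cat >> h.py <<'E'
def ang(d,p,q,z):
    a=onz(d,*p,z);b=onz(d,*q,z);r=b-a;return a.round(4),b.round(4),np.degrees(np.arctan2(r[1],r[0])).round(1),np.linalg.norm(r).round(4)
E
python3 - <<'E'
from h import *
d=env.get_image("wrist")
print(ang(d,(203.5,298.8),(274.5,228),.134))
# handle edges
print(ang(d,(430/2.6,190+210/2.6),(20/2.6,190+310/2.6),.115), ang(d,(440/2.6,190+295/2.6),(20/2.6,190+397/2.6),.115))
E
```

```text
(array([0.579, 0.051, 0.134]), array([0.5612, 0.0877, 0.134 ]), np.float64(115.9), np.float64(0.0408))
(array([0.5687, 0.0332, 0.115 ]), array([ 0.5609, -0.0425,  0.115 ]), np.float64(-95.8), np.float64(0.076)) (array([0.584 , 0.0279, 0.115 ]), array([ 0.5762, -0.0519,  0.115 ]), np.float64(-95.5), np.float64(0.0802))
```

Call:
{"api": "apply_moves", "payload": {
  "plan": [
    {"tx":-1,"ty":0.5,"tz":0,"rx":0,"ry":0,"rz":0,"jaw":-1},
    {"tx":-1,"ty":0.5,"tz":0,"rx":0,"ry":0,"rz":0,"jaw":-1}
  ]
}}

```text
time_s: 5.5
position: [0.5843, 0.0807, 0.1249]
tool_rot: [[-0.938, 0.347, 0.008], [0.347, 0.938, 0.0], [-0.008, 0.003, -1.0]]
ft_force: [6.5, -0.6, -0.3]
grip_width: 0.0002
```

Call:
{"api": "apply_moves", "payload": {
  "plan": [
    {"tx":-1,"ty":0.5,"tz":0,"rx":0,"ry":0,"rz":0,"jaw":-1},
    {"tx":-1,"ty":0.5,"tz":0,"rx":0,"ry":0,"rz":0,"jaw":-1}
  ]
}}

```text
time_s: 5.7
position: [0.584, 0.0811, 0.1251]
tool_rot: [[-0.938, 0.347, 0.01], [0.347, 0.938, -0.0], [-0.01, 0.003, -1.0]]
ft_force: [7.3, -1.2, -0.1]
grip_width: -0.0001
```

Run:
```python
from h import *
d=env.get_image("wrist");crop(d,"w10",0,190,300,160,2.6)
o=env.observe();print(o["time_s"],o["position"],o["ft_force"])
```

```text
5.75 [0.58403299 0.08105448 0.12506194] [ 7.85396533 -1.87634556 -1.24721835]
```

View pics/w10.png

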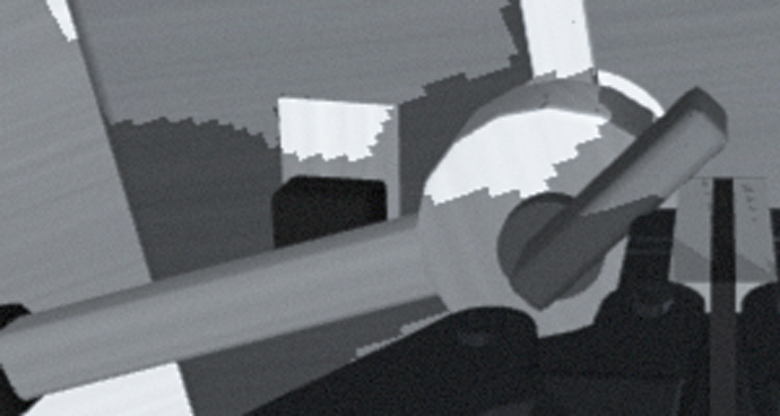

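Call:
{"api": "apply_moves", "payload": {
  "plan": [
    {"tx":5,"ty":-2,"tz":0,"rx":0,"ry":0,"rz":0,"jaw":-1},
    {"tx":10,"ty":-4,"tz":2,"rx":0,"ry":0,"rz":0,"jaw":-1},
    {"tx":10,"ty":-4,"tz":40,"rx":0,"ry":0,"rz":0,"jaw":-1},
    {"tx":10,"ty":-4,"tz":80,"rx":0,"ry":0,"rz":0,"jaw":-1},
    {"tx":5,"ty":-35,"tz":85,"rx":0,"ry":0,"rz":-0.14,"jaw":-0.25},
    {"tx":0,"ty":-65,"tz":85,"rx":0,"ry":0,"rz":-0.28,"jaw":-0.25},
    {"tx":-5,"ty":-95,"tz":85,"rx":0,"ry":0,"rz":-0.42,"jaw":-0.25},
    {"tx":-10,"ty":-125,"tz":85,"rx":0,"ry":0,"rz":-0.56,"jaw":-0.25},
    {"tx":-18,"ty":-150,"tz":85,"rx":0,"ry":0,"rz":-0.7,"jaw":-0.25},
    {"tx":-18,"ty":-171,"tz":80,"rx":0,"ry":0,"rz":-0.84,"jaw":-0.25},
    {"tx":-18,"ty":-171,"tz":75,"rx":0,"ry":0,"rz":-0.98,"jaw":-0.25},
    {"tx":-18,"ty":-171,"tz":75,"rx":0,"ry":0,"rz":-1.12,"jaw":-0.25}
  ]
}}

```text
time_s: 6.95
position: [0.5653, -0.0905, 0.1991]
tool_rot: [[-0.089, 0.996, 0.001], [0.996, 0.089, -0.008], [-0.008, 0.0, -1.0]]
ft_force: [-0.2, -0.2, -0.2]
grip_width: 0.0322
```

Call:
{"api": "apply_moves", "payload": {
  "plan": [
    {"tx":0,"ty":0,"tz":0,"rx":0,"ry":0,"rz":-0.1,"jaw":-0.25},
    {"tx":0,"ty":0,"tz":0,"rx":0,"ry":0,"rz":-0.19,"jaw":-0.25},
    {"tx":0,"ty":0,"tz":0,"rx":0,"ry":0,"rz":-0.19,"jaw":-0.25}
  ]
}}

```text
time_s: 7.25
position: [0.565, -0.0905, 0.1989]
tool_rot: [[0.102, 0.995, -0.002], [0.995, -0.102, -0.007], [-0.007, -0.001, -1.0]]
ft_force: [-0.5, 1.0, 0.1]
grip_width: 0.0323
```

Run:
```python
from h import *
d=env.get_image("wrist");cv2.imwrite("pics/w11.png",d["image"][:,:,::-1])
o=env.observe();R=o["tool_rot"];print(o["time_s"],o["position"],o["ft_force"],o["grip_width"],np.degrees(np.arctan2(R[1][0],R[0][0])))
print([proj(d,p).round() for p in((.579,.054,.118),(.566,-.09,.117))])
```

```text
7.3 [ 0.56507991 -0.09049099  0.19894256] [ 0.85850624 -0.48854463 -0.21039191] 0.031928855850109954 84.3119241945503
[array([275., -45.]), array([278., 221.])]
```

View pics/w11.png

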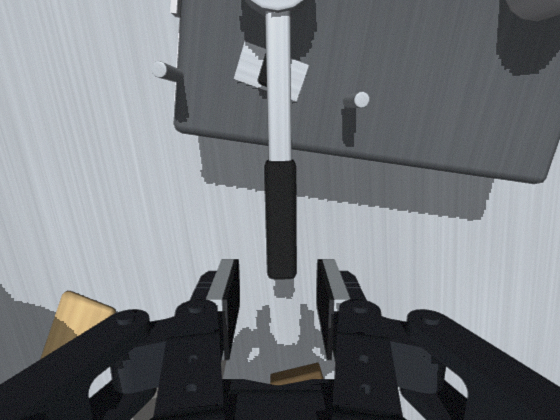

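Call:
{"api": "apply_moves", "payload": {
  "plan": [
    {"tx":0,"ty":0,"tz":-30,"rx":0,"ry":0,"rz":0,"jaw":-0.25},
    {"tx":0,"ty":0,"tz":-60,"rx":0,"ry":0,"rz":0,"jaw":-0.25},
    {"tx":0,"ty":0,"tz":-85,"rx":0,"ry":0,"rz":0,"jaw":-0.25},
    {"tx":0,"ty":0,"tz":-104,"rx":0,"ry":0,"rz":0,"jaw":-0.25},
    {"tx":0,"ty":0,"tz":-104,"rx":0,"ry":0,"rz":0,"jaw":-0.25}
  ]
}}

```text
time_s: 7.8
position: [0.5638, -0.09, 0.0926]
tool_rot: [[0.097, 0.995, -0.007], [0.995, -0.097, -0.005], [-0.006, -0.006, -1.0]]
ft_force: [-0.8, 0.4, 1.5]
grip_width: 0.0321
```

```bash
cat > arc.py <<'E'
# print arc rows: from measured pose to handle-bearings list; offset = tool lead (mm tangential)
import sys;from h import *
A=np.array([.579,.054]);o=env.observe();p=np.array(o["position"]);R=np.array(o["tool_rot"]);y0=np.degrees(np.arctan2(R[1,0],R[0,0]))
b=[float(x) for x in sys.argv[1].split(",")]
print("now bearing",np.degrees(np.arctan2(*(p[:2]-A)[::-1])).round(1),"r",np.hypot(*(p[:2]-A)).round(4),"z",p[2].round(4),"yaw-180",(y0-180).round(1),"F",np.array(o["ft_force"]).round(1),"t",o["time_s"])
for t in b:
    a=np.radians(t);q=A+.145*np.array([np.cos(a),np.sin(a)]);d=(q-p[:2])*1000
    print(t,(d).round(1),"rz",np.radians(t-(y0-180)).round(3))
E
python3 arc.py -90,-85,-80,-75,-70,-67
```

```text
now bearing -96.0 r 0.1448 z 0.0926 yaw-180 -95.6 F [-0.8  0.4  1.5] t 7.8
-90.0 [15.2 -1. ] rz 0.097
-85.0 [27.9 -0.4] rz 0.184
-80.0 [40.4  1.2] rz 0.272
-75.0 [52.8  3.9] rz 0.359
-70.0 [64.8  7.8] rz 0.446
-67.0 [71.9 10.5] rz 0.499
```

Call:
{"api": "apply_moves", "payload": {
  "plan": [
    {"tx":8,"ty":-1,"tz":2,"rx":0,"ry":0,"rz":0.05,"jaw":-0.25},
    {"tx":15,"ty":-1,"tz":2,"rx":0,"ry":0,"rz":0.1,"jaw":-0.25},
    {"tx":21.5,"ty":-1,"tz":2,"rx":0,"ry":0,"rz":0.14,"jaw":-0.25},
    {"tx":28,"ty":-0.5,"tz":2,"rx":0,"ry":0,"rz":0.184,"jaw":-0.25}
  ]
}}

```text
time_s: 8.2
position: [0.5907, -0.0906, 0.0954]
tool_rot: [[-0.09, 0.996, -0.009], [0.996, 0.09, -0.007], [-0.006, -0.01, -1.0]]
ft_force: [-7.1, -0.7, -0.1]
grip_width: 0.0321
```

Call:
{"api": "apply_moves", "payload": {
  "plan": [
    {"tx":6,"ty":0.8,"tz":0,"rx":0,"ry":0,"rz":0.045,"jaw":-0.25},
    {"tx":12,"ty":1.8,"tz":0,"rx":0,"ry":0,"rz":0.09,"jaw":-0.25},
    {"tx":18,"ty":2.8,"tz":0,"rx":0,"ry":0,"rz":0.13,"jaw":-0.25},
    {"tx":24,"ty":4.3,"tz":0,"rx":0,"ry":0,"rz":0.17,"jaw":-0.25}
  ]
}}

```text
time_s: 8.6
position: [0.6133, -0.0866, 0.0957]
tool_rot: [[-0.26, 0.965, -0.013], [0.966, 0.26, -0.008], [-0.005, -0.014, -1.0]]
ft_force: [-7.3, -3.2, -2.1]
grip_width: 0.0323
```

```bash
python3 - <<'E'
from h import *
d=env.get_image("wrist");cv2.imwrite("pics/w12.png",d["image"][:,:,::-1])
E
python3 arc.py -70,-80,-90,-100,-110,-120,-130,-136
```

```text
now bearing -76.0 r 0.1448 z 0.0957 yaw-180 -74.8 F [-5.4 -2.5 -2.9] t 8.65
-70.0 [14.5  4.2] rz 0.083
-80.0 [-10.   -2.3] rz -0.091
-90.0 [-35.1  -4.5] rz -0.266
-100.0 [-60.3  -2.3] rz -0.44
-110.0 [-84.7   4.2] rz -0.615
-120.0 [-107.6   14.9] rz -0.789
-130.0 [-128.3   29.4] rz -0.964
-136.0 [-139.4   39.8] rz -1.069
```

View pics/w12.png

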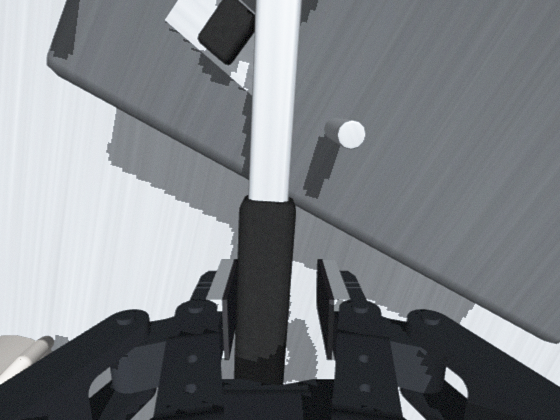

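Call:
{"api": "apply_moves", "payload": {
  "plan": [
    {"tx":4,"ty":1,"tz":0,"rx":0,"ry":0,"rz":0.025,"jaw":-0.25},
    {"tx":8,"ty":2.2,"tz":0,"rx":0,"ry":0,"rz":0.045,"jaw":-0.25},
    {"tx":12,"ty":3.5,"tz":0,"rx":0,"ry":0,"rz":0.065,"jaw":-0.25}
  ]
}}

```text
time_s: 8.95
position: [0.6246, -0.0835, 0.0957]
tool_rot: [[-0.327, 0.945, -0.016], [0.945, 0.327, -0.009], [-0.004, -0.018, -1.0]]
ft_force: [-6.7, -4.2, -4.4]
grip_width: 0.0318
```

```bash
python3 arc.py -75,-80,-85,-90,-95,-100,-105,-110,-115,-120,-125,-130,-135
```

```text
now bearing -71.6 r 0.1448 z 0.0957 yaw-180 -70.9 F [-6.7 -4.2 -4.4] t 8.95
-75.0 [-8.1 -2.6] rz -0.071
-80.0 [-20.4  -5.3] rz -0.158
-85.0 [-33.  -7.] rz -0.246
-90.0 [-45.6  -7.5] rz -0.333
-95.0 [-58.3  -7. ] rz -0.42
-100.0 [-70.8  -5.3] rz -0.507
-105.0 [-83.1  -2.6] rz -0.595
-110.0 [-95.2   1.2] rz -0.682
-115.0 [-106.9    6.1] rz -0.769
-120.0 [-118.1   11.9] rz -0.857
-125.0 [-128.8   18.7] rz -0.944
-130.0 [-138.8   26.4] rz -1.031
-135.0 [-148.1   34.9] rz -1.118
```

Call:
{"api": "apply_moves", "payload": {
  "plan": [
    {"tx":-8,"ty":-2.5,"tz":0,"rx":0,"ry":0,"rz":-0.07,"jaw":-0.25},
    {"tx":-20.5,"ty":-5.5,"tz":0,"rx":0,"ry":0,"rz":-0.158,"jaw":-0.25},
    {"tx":-33,"ty":-7,"tz":0,"rx":0,"ry":0,"rz":-0.246,"jaw":-0.25},
    {"tx":-45.5,"ty":-7.5,"tz":0,"rx":0,"ry":0,"rz":-0.333,"jaw":-0.25},
    {"tx":-58.5,"ty":-7,"tz":0,"rx":0,"ry":0,"rz":-0.42,"jaw":-0.25},
    {"tx":-71,"ty":-5.5,"tz":0,"rx":0,"ry":0,"rz":-0.507,"jaw":-0.25},
    {"tx":-83,"ty":-2.5,"tz":0,"rx":0,"ry":0,"rz":-0.595,"jaw":-0.25},
    {"tx":-95,"ty":1,"tz":0,"rx":0,"ry":0,"rz":-0.682,"jaw":-0.25}
  ]
}}

```text
time_s: 9.75
position: [0.5301, -0.0828, 0.097]
tool_rot: [[0.344, 0.939, -0.016], [0.939, -0.344, 0.002], [-0.004, -0.015, -1.0]]
ft_force: [3.1, -0.0, -1.1]
grip_width: 0.0322
```

```bash
python3 arc.py -110,-115,-120,-125,-130,-135,-138
```

```text
now bearing -109.7 r 0.1453 z 0.097 yaw-180 -110.1 F [ 3.1 -0.  -1.1] t 9.75
-110.0 [-0.7  0.6] rz 0.002
-115.0 [-12.4   5.4] rz -0.085
-120.0 [-23.6  11.3] rz -0.172
-125.0 [-34.2  18.1] rz -0.26
-130.0 [-44.3  25.8] rz -0.347
-135.0 [-53.6  34.3] rz -0.434
-138.0 [-58.8  39.8] rz -0.487
```

Call:
{"api": "apply_moves", "payload": {
  "plan": [
    {"tx":-12.5,"ty":5.5,"tz":0,"rx":0,"ry":0,"rz":-0.085,"jaw":-0.25},
    {"tx":-23.5,"ty":11.5,"tz":0,"rx":0,"ry":0,"rz":-0.172,"jaw":-0.25},
    {"tx":-34,"ty":18,"tz":0,"rx":0,"ry":0,"rz":-0.26,"jaw":-0.25},
    {"tx":-44.5,"ty":26,"tz":0,"rx":0,"ry":0,"rz":-0.347,"jaw":-0.25},
    {"tx":-50,"ty":31,"tz":0,"rx":0,"ry":0,"rz":-0.4,"jaw":-0.25},
    {"tx":-53.5,"ty":34.5,"tz":0,"rx":0,"ry":0,"rz":-0.434,"jaw":-0.25}
  ]
}}

```text
time_s: 10.35
position: [0.477, -0.0486, 0.0985]
tool_rot: [[0.707, 0.707, -0.011], [0.707, -0.707, 0.007], [-0.003, -0.013, -1.0]]
ft_force: [0.8, -2.0, 0.4]
grip_width: 0.0317
```

```bash
python3 - <<'E'
from h import *
d=env.get_image("wrist");cv2.imwrite("pics/w13.png",d["image"][:,:,::-1])
d=env.get_image("scene");crop(d,"s13",205,200,130,100,6)
E
python3 arc.py -138,-130,-125,-120,-115,-110,-105,-100,-95,-90,-85,-80,-75
```

```text
now bearing -135.0 r 0.1446 z 0.0983 yaw-180 -134.9 F [0.3 1.  1. ] t 10.45
-138.0 [-5.6  5.3] rz -0.054
-130.0 [ 8.9 -8.8] rz 0.086
-125.0 [ 19.  -16.5] rz 0.173
-120.0 [ 29.6 -23.3] rz 0.26
-115.0 [ 40.9 -29.1] rz 0.347
-110.0 [ 52.6 -34. ] rz 0.435
-105.0 [ 64.6 -37.8] rz 0.522
-100.0 [ 77.  -40.5] rz 0.609
-95.0 [ 89.5 -42.2] rz 0.696
-90.0 [102.1 -42.7] rz 0.784
-85.0 [114.8 -42.2] rz 0.871
-80.0 [127.3 -40.5] rz 0.958
-75.0 [139.7 -37.8] rz 1.046
```

View pics/w13.png

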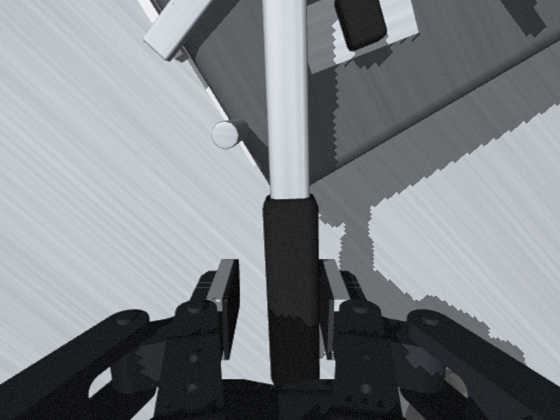

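View pics/s13.png

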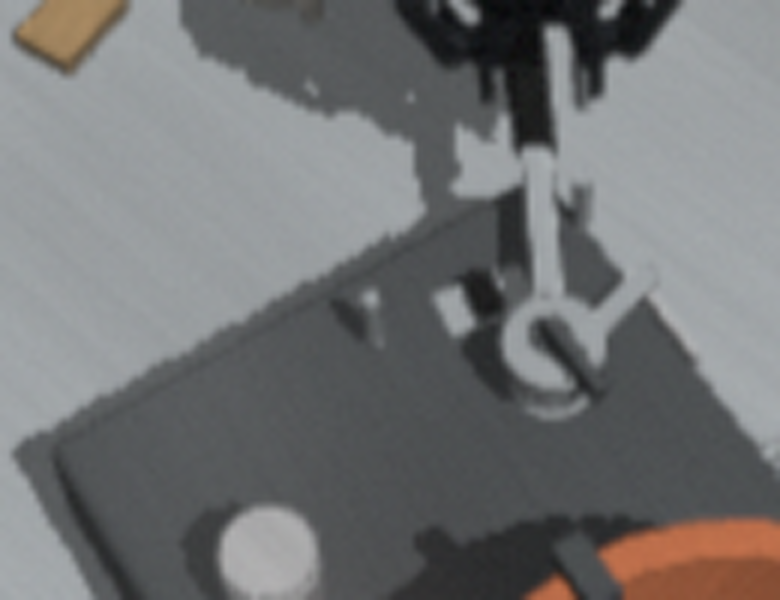

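Call:
{"api": "apply_moves", "payload": {
  "plan": [
    {"tx":9,"ty":-9,"tz":-2,"rx":0,"ry":0,"rz":0.086,"jaw":-0.25},
    {"tx":19,"ty":-16.5,"tz":-2,"rx":0,"ry":0,"rz":0.173,"jaw":-0.25},
    {"tx":29.5,"ty":-23.5,"tz":-2,"rx":0,"ry":0,"rz":0.26,"jaw":-0.25},
    {"tx":41,"ty":-29,"tz":-2,"rx":0,"ry":0,"rz":0.347,"jaw":-0.25},
    {"tx":52.5,"ty":-34,"tz":-2,"rx":0,"ry":0,"rz":0.435,"jaw":-0.25},
    {"tx":64.5,"ty":-38,"tz":-2,"rx":0,"ry":0,"rz":0.522,"jaw":-0.25}
  ]
}}

```text
time_s: 11.05
position: [0.5405, -0.086, 0.0968]
tool_rot: [[0.253, 0.967, -0.018], [0.967, -0.253, 0.002], [-0.003, -0.018, -1.0]]
ft_force: [-6.8, 4.1, 4.9]
grip_width: 0.0321
```

```bash
python3 arc.py -105,-100,-95,-90,-85,-80,-75,-73,-71
```

```text
now bearing -105.4 r 0.1452 z 0.0968 yaw-180 -104.7 F [-6.8  4.1  4.9] t 11.05
-105.0 [ 1. -0.] rz -0.006
-100.0 [13.3 -2.8] rz 0.082
-95.0 [25.9 -4.4] rz 0.169
-90.0 [38.5 -5. ] rz 0.256
-85.0 [51.1 -4.4] rz 0.343
-80.0 [63.7 -2.8] rz 0.431
-75.0 [76. -0.] rz 0.518
-73.0 [80.9  1.4] rz 0.553
-71.0 [85.7  2.9] rz 0.588
```

Call:
{"api": "apply_moves", "payload": {
  "plan": [
    {"tx":13,"ty":-3,"tz":0,"rx":0,"ry":0,"rz":0.082,"jaw":-0.25},
    {"tx":26,"ty":-4.5,"tz":0,"rx":0,"ry":0,"rz":0.169,"jaw":-0.25},
    {"tx":38.5,"ty":-5,"tz":0,"rx":0,"ry":0,"rz":0.256,"jaw":-0.25},
    {"tx":51,"ty":-4.5,"tz":0,"rx":0,"ry":0,"rz":0.343,"jaw":-0.25}
  ]
}}

```text
time_s: 11.45
position: [0.5905, -0.0908, 0.0969]
tool_rot: [[-0.092, 0.996, -0.022], [0.996, 0.092, -0.004], [-0.002, -0.022, -1.0]]
ft_force: [-7.4, 0.3, 0.9]
grip_width: 0.0321
```

Call:
{"api": "apply_moves", "payload": {
  "plan": [
    {"tx":8,"ty":1,"tz":0,"rx":0,"ry":0,"rz":0.055,"jaw":-0.25},
    {"tx":16,"ty":2.5,"tz":0,"rx":0,"ry":0,"rz":0.11,"jaw":-0.25},
    {"tx":24,"ty":4.2,"tz":0,"rx":0,"ry":0,"rz":0.165,"jaw":-0.25}
  ]
}}

```text
time_s: 11.75
position: [0.6133, -0.0869, 0.0969]
tool_rot: [[-0.258, 0.966, -0.026], [0.966, 0.258, -0.007], [-0.0, -0.027, -1.0]]
ft_force: [-7.0, -1.5, 0.3]
grip_width: 0.0321
```

```bash
python3 - <<'E'
from h import *
d=env.get_image("wrist");cv2.imwrite("pics/w14.png",d["image"][:,:,::-1])
d=env.get_image("scene");crop(d,"s14",205,200,130,100,6)
E
python3 arc.py -71,-75,-80,-85,-90,-95,-100,-105,-110,-115,-120,-125,-130,-135,-138
```

```text
now bearing -75.9 r 0.1452 z 0.0969 yaw-180 -75.1 F [-2.7 -1.5 -1.5] t 11.85
-71.0 [11.8  3.7] rz 0.072
-75.0 [2.2 0.7] rz 0.002
-80.0 [-10.2  -2. ] rz -0.086
-85.0 [-22.7  -3.6] rz -0.173
-90.0 [-35.4  -4.2] rz -0.26
-95.0 [-48.   -3.6] rz -0.347
-100.0 [-60.5  -2. ] rz -0.435
-105.0 [-72.9   0.7] rz -0.522
-110.0 [-85.    4.5] rz -0.609
-115.0 [-96.6   9.4] rz -0.696
-120.0 [-107.9   15.2] rz -0.784
-125.0 [-118.5   22. ] rz -0.871
-130.0 [-128.6   29.7] rz -0.958
-135.0 [-137.9   38.3] rz -1.045
-138.0 [-143.1   43.8] rz -1.098
```

View pics/w14.png

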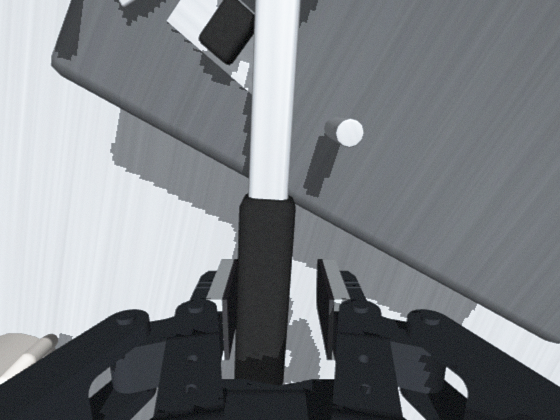

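View pics/s14.png

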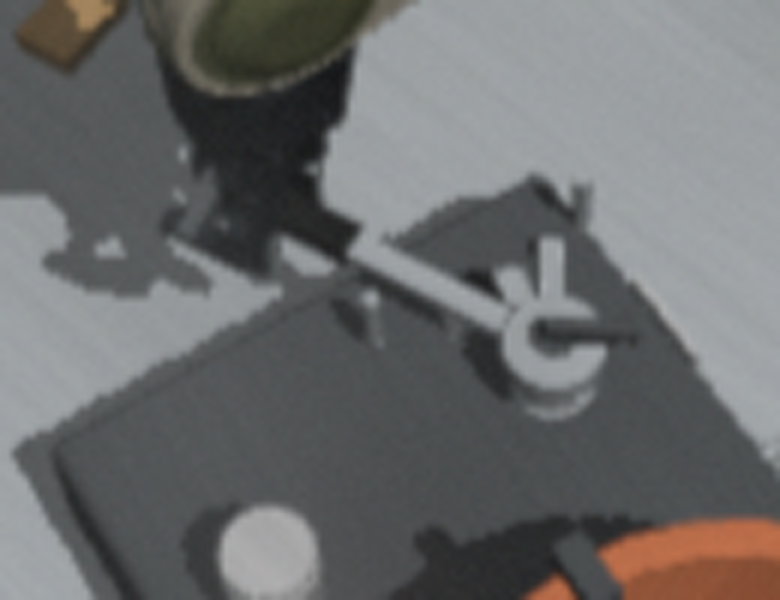

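Call:
{"api": "apply_moves", "payload": {
  "plan": [
    {"tx":-10,"ty":-2,"tz":0,"rx":0,"ry":0,"rz":-0.086,"jaw":-0.25},
    {"tx":-22.5,"ty":-3.5,"tz":0,"rx":0,"ry":0,"rz":-0.173,"jaw":-0.25},
    {"tx":-35.5,"ty":-4,"tz":0,"rx":0,"ry":0,"rz":-0.26,"jaw":-0.25},
    {"tx":-48,"ty":-3.5,"tz":0,"rx":0,"ry":0,"rz":-0.347,"jaw":-0.25},
    {"tx":-60.5,"ty":-2,"tz":0,"rx":0,"ry":0,"rz":-0.435,"jaw":-0.25},
    {"tx":-73,"ty":0.5,"tz":0,"rx":0,"ry":0,"rz":-0.522,"jaw":-0.25},
    {"tx":-85,"ty":4.5,"tz":0,"rx":0,"ry":0,"rz":-0.609,"jaw":-0.25},
    {"tx":-96.5,"ty":9.5,"tz":0,"rx":0,"ry":0,"rz":-0.696,"jaw":-0.25},
    {"tx":-108,"ty":15,"tz":0,"rx":0,"ry":0,"rz":-0.784,"jaw":-0.25},
    {"tx":-118.5,"ty":22,"tz":0,"rx":0,"ry":0,"rz":-0.871,"jaw":-0.25},
    {"tx":-128.5,"ty":29.5,"tz":0,"rx":0,"ry":0,"rz":-0.958,"jaw":-0.25},
    {"tx":-138,"ty":38,"tz":0,"rx":0,"ry":0,"rz":-1.045,"jaw":-0.25}
  ]
}}

```text
time_s: 13.05
position: [0.477, -0.0491, 0.0978]
tool_rot: [[0.709, 0.705, -0.015], [0.705, -0.709, 0.015], [0.0, -0.021, -1.0]]
ft_force: [2.4, -0.2, -1.1]
grip_width: 0.0318
```

```bash
python3 - <<'E'
from h import *
d=env.get_image("scene");crop(d,"s15",205,200,130,100,6)
print(ang(d,(205+555/6,200+340/6),(205+550/6,200+240/6),.1))
E
python3 arc.py -135,-130,-125,-120,-115,-110,-105,-100,-95,-90,-85,-80,-75
```

```text
(array([0.5699, 0.0493, 0.1   ]), array([0.5324, 0.0123, 0.1   ]), np.float64(-135.4), np.float64(0.0527))
now bearing -135.5 r 0.1452 z 0.0977 yaw-180 -135.4 F [-0.4  0.6  0.4] t 13.1
-135.0 [ 1.1 -0.8] rz 0.007
-130.0 [10.4 -9.3] rz 0.094
-125.0 [ 20.4 -17. ] rz 0.181
-120.0 [ 31.1 -23.8] rz 0.268
-115.0 [ 42.3 -29.7] rz 0.356
-110.0 [ 54.  -34.5] rz 0.443
-105.0 [ 66.1 -38.3] rz 0.53
-100.0 [ 78.4 -41.1] rz 0.618
-95.0 [ 91.  -42.7] rz 0.705
-90.0 [103.6 -43.3] rz 0.792
-85.0 [116.2 -42.7] rz 0.879
-80.0 [128.8 -41.1] rz 0.967
-75.0 [141.1 -38.3] rz 1.054
```

View pics/s15.png

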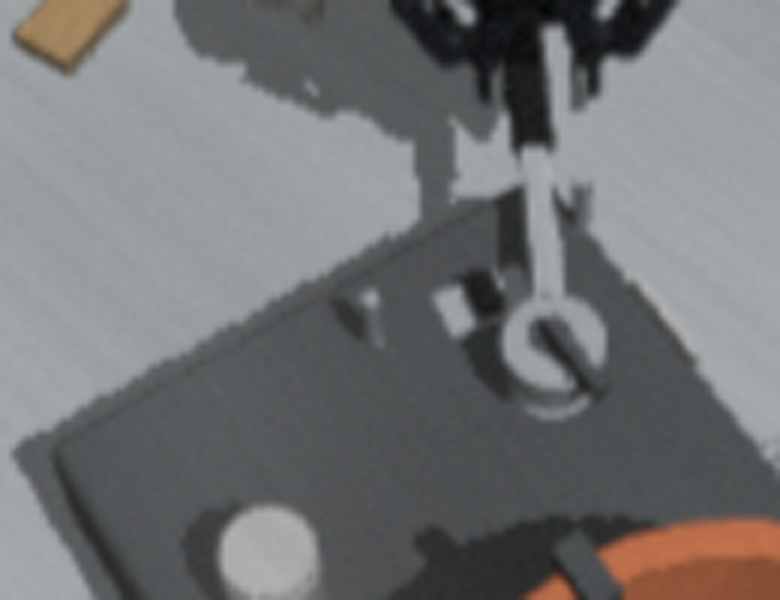

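Call:
{"api": "apply_moves", "payload": {
  "plan": [
    {"tx":0,"ty":0,"tz":0,"rx":-0.015,"ry":-0.015,"rz":0,"jaw":-0.25},
    {"tx":0,"ty":0,"tz":-1,"rx":-0.015,"ry":-0.015,"rz":0,"jaw":-0.25}
  ]
}}

```text
time_s: 13.3
position: [0.4757, -0.0477, 0.0972]
tool_rot: [[0.71, 0.704, 0.0], [0.704, -0.71, 0.0], [0.0, -0.0, -1.0]]
ft_force: [0.4, -0.3, 0.5]
grip_width: 0.0324
```

Call:
{"api": "apply_moves", "payload": {
  "plan": [
    {"tx":10.5,"ty":-9.5,"tz":0,"rx":0,"ry":0,"rz":0.094,"jaw":-0.25},
    {"tx":20.5,"ty":-17,"tz":0,"rx":0,"ry":0,"rz":0.181,"jaw":-0.25},
    {"tx":31,"ty":-24,"tz":0,"rx":0,"ry":0,"rz":0.268,"jaw":-0.25},
    {"tx":38,"ty":-27.5,"tz":0,"rx":0,"ry":0,"rz":0.32,"jaw":-0.25},
    {"tx":42.5,"ty":-29.5,"tz":0,"rx":0,"ry":0,"rz":0.356,"jaw":-0.25}
  ]
}}

```text
time_s: 13.8
position: [0.5174, -0.0772, 0.0969]
tool_rot: [[0.417, 0.909, -0.004], [0.909, -0.417, 0.002], [0.0, -0.004, -1.0]]
ft_force: [-8.2, 1.7, 4.7]
grip_width: 0.0322
```

```bash
python3 - <<'E'
from h import *
d=env.get_image("scene");crop(d,"s16",205,200,130,100,6)
d=env.get_image("side");crop(d,"d16",225,100,130,110,6)
E
python3 arc.py -114,-113,-112,-111,-110,-109,-108,-107,-106
```

```text
now bearing -114.9 r 0.1449 z 0.0969 yaw-180 -114.7 F [-3.1  1.   2.1] t 13.9
-114.0 [ 2.1 -1. ] rz 0.013
-113.0 [ 4.5 -2. ] rz 0.03
-112.0 [ 6.8 -3. ] rz 0.047
-111.0 [ 9.2 -3.9] rz 0.065
-110.0 [11.5 -4.8] rz 0.082
-109.0 [13.9 -5.7] rz 0.1
-108.0 [16.3 -6.5] rz 0.117
-107.0 [18.7 -7.2] rz 0.135
-106.0 [21.2 -8. ] rz 0.152
```

View pics/s16.png

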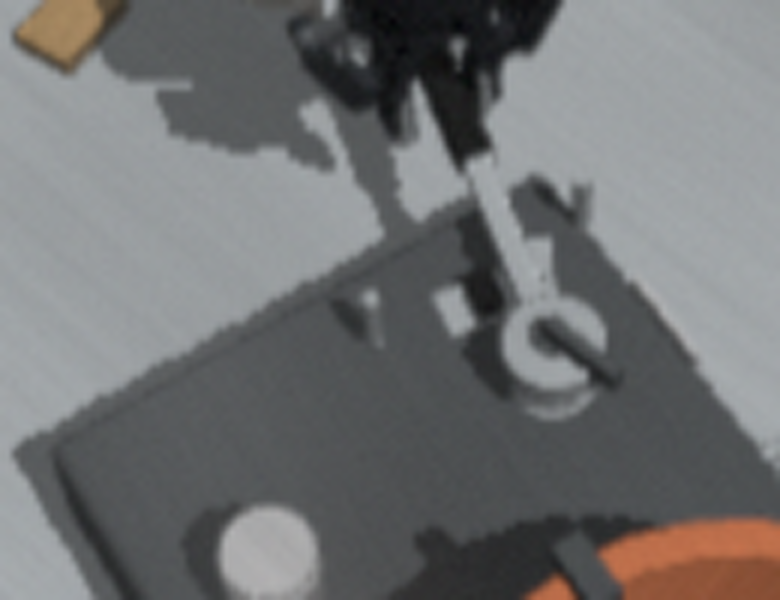

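Call:
{"api": "apply_moves", "payload": {
  "plan": [
    {"tx":4.5,"ty":-2,"tz":0,"rx":0,"ry":0,"rz":0.03,"jaw":-0.25},
    {"tx":9,"ty":-4,"tz":0,"rx":0,"ry":0,"rz":0.065,"jaw":-0.25},
    {"tx":14,"ty":-5.5,"tz":0,"rx":0,"ry":0,"rz":0.1,"jaw":-0.25}
  ]
}}

```text
time_s: 14.2
position: [0.5308, -0.0826, 0.0967]
tool_rot: [[0.323, 0.946, -0.006], [0.947, -0.323, 0.002], [0.0, -0.007, -1.0]]
ft_force: [-7.0, 1.6, 5.4]
grip_width: 0.0325
```

Call:
{"api": "apply_moves", "payload": {
  "plan": [
    {"tx":3.5,"ty":-1,"tz":0,"rx":0,"ry":0,"rz":0.025,"jaw":-0.25},
    {"tx":7,"ty":-2,"tz":0,"rx":0,"ry":0,"rz":0.05,"jaw":-0.25}
  ]
}}

```text
time_s: 14.4
position: [0.5367, -0.0844, 0.0966]
tool_rot: [[0.272, 0.962, -0.01], [0.962, -0.272, 0.003], [0.0, -0.01, -1.0]]
ft_force: [-7.0, 1.9, 4.4]
grip_width: 0.032
```

Call:
{"api": "apply_moves", "payload": {
  "plan": [
    {"tx":2.5,"ty":-0.6,"tz":0,"rx":0,"ry":0,"rz":0.017,"jaw":-0.25},
    {"tx":5,"ty":-1.1,"tz":0,"rx":0,"ry":0,"rz":0.035,"jaw":-0.25}
  ]
}}

```text
time_s: 14.6
position: [0.5405, -0.0854, 0.0964]
tool_rot: [[0.237, 0.972, -0.014], [0.972, -0.236, 0.003], [-0.0, -0.014, -1.0]]
ft_force: [-6.9, 0.1, 4.4]
grip_width: 0.0317
```

```bash
python3 - <<'E'
from h import *
d=env.get_image("scene");crop(d,"s17",205,200,130,100,6)
E
python3 arc.py -102,-101,-100,-99,-98,-97,-96,-95,-94
```

```text
now bearing -105.3 r 0.1447 z 0.0965 yaw-180 -103.6 F [-6.7  1.2  4.6] t 14.65
-102.0 [ 7.9 -2.3] rz 0.028
-101.0 [10.4 -2.8] rz 0.046
-100.0 [12.9 -3.2] rz 0.063
-99.0 [15.4 -3.6] rz 0.081
-98.0 [17.9 -4. ] rz 0.098
-97.0 [20.4 -4.4] rz 0.116
-96.0 [22.9 -4.6] rz 0.133
-95.0 [25.5 -4.9] rz 0.151
-94.0 [28.  -5.1] rz 0.168
```

View pics/s17.png

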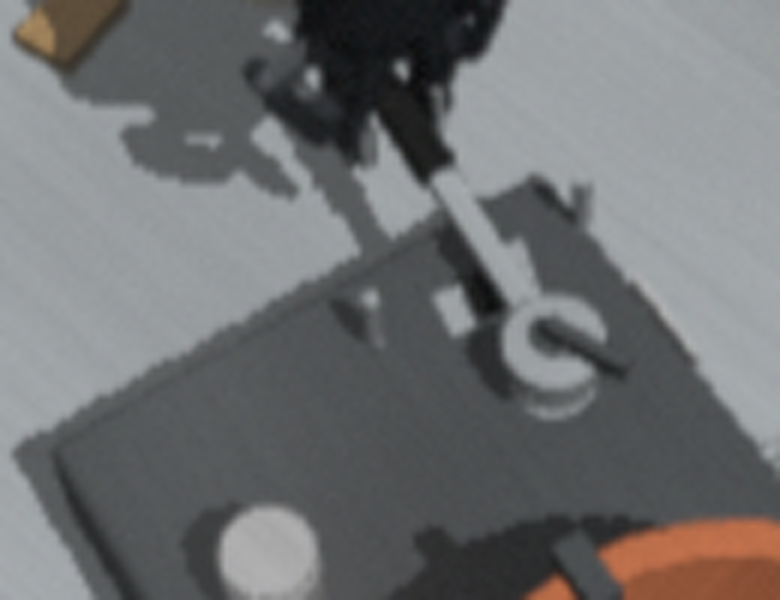

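Call:
{"api": "apply_moves", "payload": {
  "plan": [
    {"tx":4,"ty":-1,"tz":0,"rx":0,"ry":0,"rz":0.02,"jaw":-0.25},
    {"tx":8,"ty":-2,"tz":0,"rx":0,"ry":0,"rz":0.035,"jaw":-0.25}
  ]
}}

```text
time_s: 14.85
position: [0.5478, -0.0875, 0.0964]
tool_rot: [[0.199, 0.98, -0.017], [0.98, -0.199, 0.003], [-0.0, -0.017, -1.0]]
ft_force: [-8.4, 1.7, 5.8]
grip_width: 0.0322
```

Call:
{"api": "apply_moves", "payload": {
  "plan": [
    {"tx":3,"ty":-0.5,"tz":0,"rx":0,"ry":0,"rz":0.02,"jaw":-0.25},
    {"tx":6,"ty":-1,"tz":0,"rx":0,"ry":0,"rz":0.04,"jaw":-0.25}
  ]
}}

```text
time_s: 15.05
position: [0.5528, -0.0884, 0.0963]
tool_rot: [[0.158, 0.987, -0.021], [0.987, -0.158, 0.003], [0.0, -0.021, -1.0]]
ft_force: [-6.6, 0.8, 5.8]
grip_width: 0.0321
```

Call:
{"api": "apply_moves", "payload": {
  "plan": [
    {"tx":2.5,"ty":-0.4,"tz":0,"rx":0,"ry":0,"rz":0.017,"jaw":-0.25},
    {"tx":5,"ty":-0.7,"tz":0,"rx":0,"ry":0,"rz":0.035,"jaw":-0.25}
  ]
}}

```text
time_s: 15.25
position: [0.5567, -0.0889, 0.0963]
tool_rot: [[0.121, 0.992, -0.024], [0.993, -0.121, 0.004], [0.001, -0.025, -1.0]]
ft_force: [-6.2, 1.1, 5.3]
grip_width: 0.0317
```

```bash
python3 - <<'E'
from h import *
d=env.get_image("scene");crop(d,"s18",205,200,130,100,6)
d=env.get_image("wrist");cv2.imwrite("pics/w18.png",d["image"][:,:,::-1])
E
python3 arc.py -100,-99,-98,-97,-96,-95,-94,-92,-90
```

```text
now bearing -98.7 r 0.1447 z 0.0963 yaw-180 -97.0 F [-5.3  1.   4.3] t 15.35
-100.0 [-3.3  0.3] rz -0.053
-99.0 [-0.8 -0.1] rz -0.035
-98.0 [ 1.7 -0.5] rz -0.018
-97.0 [ 4.2 -0.8] rz -0.001
-96.0 [ 6.8 -1.1] rz 0.017
-95.0 [ 9.3 -1.4] rz 0.034
-94.0 [11.8 -1.6] rz 0.052
-92.0 [16.9 -1.8] rz 0.087
-90.0 [21.9 -1.9] rz 0.122
```

View pics/s18.png

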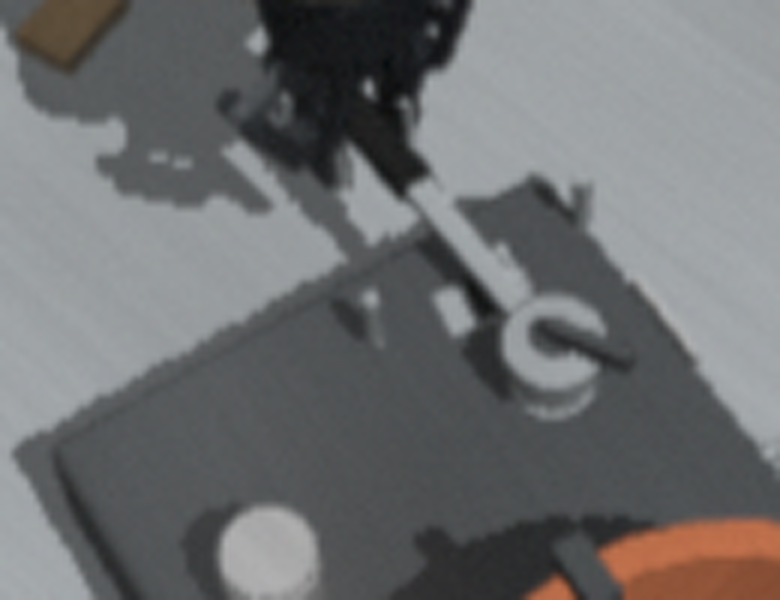

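View pics/w18.png

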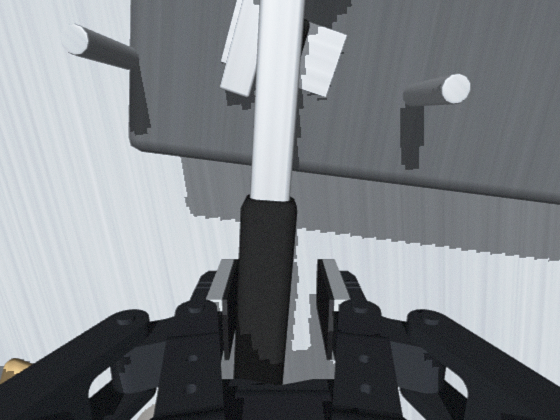

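Call:
{"api": "apply_moves", "payload": {
  "plan": [
    {"tx":2.5,"ty":-0.5,"tz":0,"rx":0,"ry":-0.01,"rz":0,"jaw":-0.25},
    {"tx":4.5,"ty":-0.8,"tz":0,"rx":0,"ry":-0.01,"rz":0.01,"jaw":-0.25},
    {"tx":6.5,"ty":-1,"tz":0,"rx":0,"ry":-0.01,"rz":0.02,"jaw":-0.25}
  ]
}}

```text
time_s: 15.65
position: [0.5621, -0.0899, 0.0961]
tool_rot: [[0.1, 0.995, -0.018], [0.995, -0.1, 0.004], [0.002, -0.018, -1.0]]
ft_force: [-9.8, 2.1, 6.9]
grip_width: 0.032
```

Call:
{"api": "apply_moves", "payload": {
  "plan": [
    {"tx":2,"ty":-0.2,"tz":0,"rx":0,"ry":0,"rz":0.014,"jaw":-0.25},
    {"tx":4,"ty":-0.4,"tz":0,"rx":0,"ry":0,"rz":0.028,"jaw":-0.25}
  ]
}}

```text
time_s: 15.85
position: [0.5642, -0.0899, 0.096]
tool_rot: [[0.07, 0.997, -0.024], [0.998, -0.07, 0.005], [0.003, -0.024, -1.0]]
ft_force: [-12.5, 2.9, 7.8]
grip_width: 0.032
```

Call:
{"api": "apply_moves", "payload": {
  "plan": [
    {"tx":2,"ty":-0.2,"tz":0,"rx":0,"ry":0,"rz":0.014,"jaw":-0.25},
    {"tx":4,"ty":-0.4,"tz":0,"rx":0,"ry":0,"rz":0.028,"jaw":-0.25}
  ]
}}

```text
time_s: 16.05
position: [0.5659, -0.0898, 0.0959]
tool_rot: [[0.04, 0.999, -0.031], [0.999, -0.04, 0.006], [0.004, -0.031, -1.0]]
ft_force: [-12.8, 2.4, 8.3]
grip_width: 0.0322
```

Call:
{"api": "apply_moves", "payload": {
  "plan": [
    {"tx":2.5,"ty":-0.2,"tz":0,"rx":0,"ry":0,"rz":0,"jaw":-0.25},
    {"tx":2.5,"ty":-0.2,"tz":0,"rx":0,"ry":0,"rz":0,"jaw":-0.25}
  ]
}}

```text
time_s: 16.25
position: [0.5661, -0.0898, 0.0958]
tool_rot: [[0.038, 0.999, -0.037], [0.999, -0.038, 0.007], [0.005, -0.038, -0.999]]
ft_force: [-13.1, 0.7, 8.8]
grip_width: 0.032
```

```bash
python3 - <<'E'
from h import *
d=env.get_image("scene");crop(d,"s19",205,200,130,100,6)
d=env.get_image("wrist");cv2.imwrite("pics/w19.png",d["image"][:,:,::-1])
d=env.get_image("side");crop(d,"d19",225,130,130,100,6)
E
python3 arc.py -94,-92
```

```text
now bearing -95.1 r 0.1443 z 0.0958 yaw-180 -92.2 F [-13.4   0.5   8.5] t 16.4
-94.0 [ 2.8 -0.9] rz -0.031
-92.0 [ 7.8 -1.1] rz 0.004
```

View pics/s19.png

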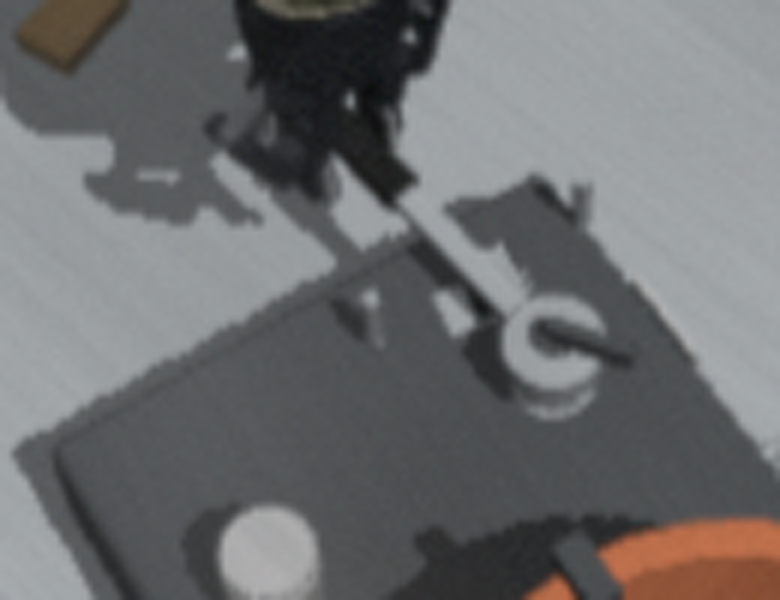

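View pics/w19.png

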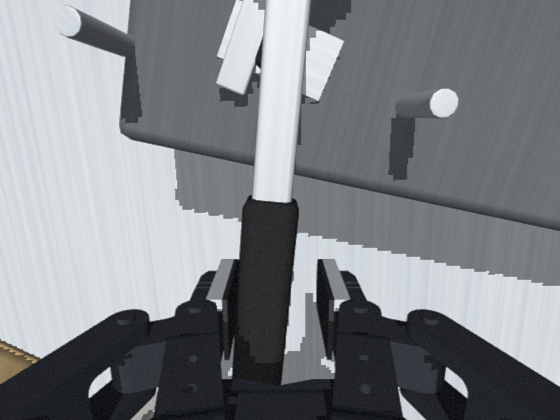

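View pics/d19.png

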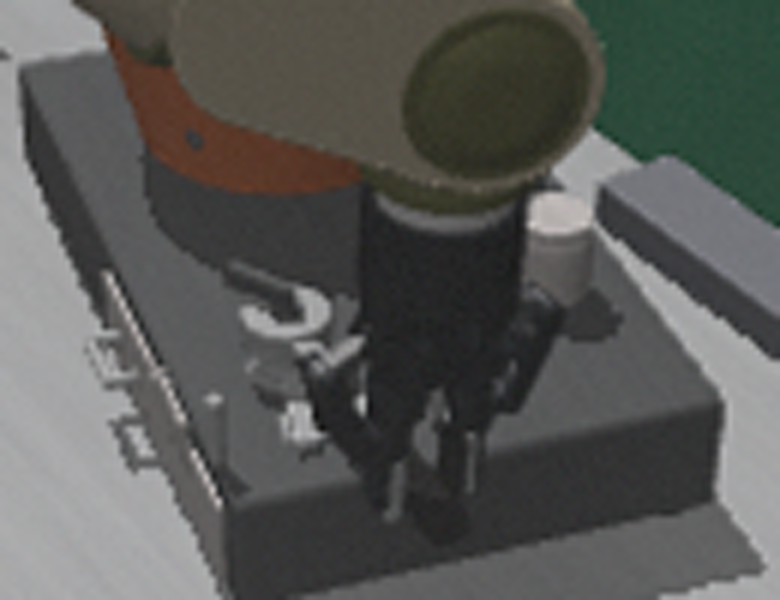

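Call:
{"api": "apply_moves", "payload": {
  "plan": [
    {"tx":3,"ty":-0.2,"tz":0,"rx":0,"ry":0,"rz":0,"jaw":-0.25},
    {"tx":3,"ty":-0.2,"tz":0,"rx":0,"ry":0,"rz":0,"jaw":-0.25},
    {"tx":3,"ty":-0.2,"tz":0,"rx":0,"ry":0,"rz":0,"jaw":-0.25}
  ]
}}

```text
time_s: 16.7
position: [0.5666, -0.0899, 0.0957]
tool_rot: [[0.037, 0.998, -0.044], [0.999, -0.037, 0.008], [0.006, -0.044, -0.999]]
ft_force: [-13.3, 0.6, 7.8]
grip_width: 0.032
```

Call:
{"api": "apply_moves", "payload": {
  "plan": [
    {"tx":2.5,"ty":-0.2,"tz":0,"rx":0,"ry":-0.01,"rz":0,"jaw":-0.25},
    {"tx":3,"ty":-0.2,"tz":0,"rx":0,"ry":-0.02,"rz":0,"jaw":-0.25},
    {"tx":3,"ty":-0.2,"tz":0,"rx":0,"ry":-0.02,"rz":0,"jaw":-0.25}
  ]
}}

```text
time_s: 17.0
position: [0.5673, -0.0899, 0.0959]
tool_rot: [[0.036, 0.999, -0.03], [0.999, -0.036, 0.008], [0.007, -0.03, -1.0]]
ft_force: [-14.0, 1.1, 10.4]
grip_width: 0.0322
```

Call:
{"api": "apply_moves", "payload": {
  "plan": [
    {"tx":-3,"ty":0,"tz":0,"rx":0,"ry":-0.02,"rz":0,"jaw":-0.25},
    {"tx":-5,"ty":0,"tz":0,"rx":0,"ry":-0.03,"rz":-0.02,"jaw":-0.2},
    {"tx":-6,"ty":0,"tz":0,"rx":0,"ry":-0.03,"rz":-0.04,"jaw":-0.1},
    {"tx":-6,"ty":0,"tz":0,"rx":0,"ry":-0.03,"rz":-0.04,"jaw":-0.1}
  ]
}}

```text
time_s: 17.4
position: [0.5609, -0.0898, 0.0956]
tool_rot: [[0.076, 0.997, -0.001], [0.997, -0.076, 0.01], [0.01, -0.002, -1.0]]
ft_force: [-4.1, 2.3, 0.4]
grip_width: 0.0382
```

Call:
{"api": "apply_moves", "payload": {
  "plan": [
    {"tx":0,"ty":0,"tz":25,"rx":0,"ry":0,"rz":0,"jaw":-0.1},
    {"tx":0,"ty":0,"tz":60,"rx":0,"ry":0,"rz":0,"jaw":-0.1},
    {"tx":0,"ty":0,"tz":100,"rx":0,"ry":0,"rz":0,"jaw":-0.1},
    {"tx":0,"ty":-30,"tz":140,"rx":0,"ry":0,"rz":0,"jaw":-0.1},
    {"tx":0,"ty":-30,"tz":170,"rx":0,"ry":0,"rz":0,"jaw":-0.1},
    {"tx":0,"ty":-30,"tz":170,"rx":0,"ry":0,"rz":0,"jaw":-0.1}
  ]
}}

```text
time_s: 18.0
position: [0.5627, -0.1213, 0.2702]
tool_rot: [[0.076, 0.997, 0.008], [0.997, -0.076, 0.006], [0.006, 0.007, -1.0]]
ft_force: [-0.5, -0.0, 0.4]
grip_width: 0.0386
```

```bash
python3 - <<'E'
from h import *
d=env.get_image("scene");crop(d,"s20",205,200,130,100,6)
d=env.get_image("wrist");cv2.imwrite("pics/w20.png",d["image"][:,:,::-1])
E
python3 arc.py -94
```

```text
now bearing -95.8 r 0.175 z 0.2657 yaw-180 -94.3 F [ 0.5 -0.   0.2] t 18.1
-94.0 [ 7.6 29.4] rz 0.006
```

View pics/s20.png

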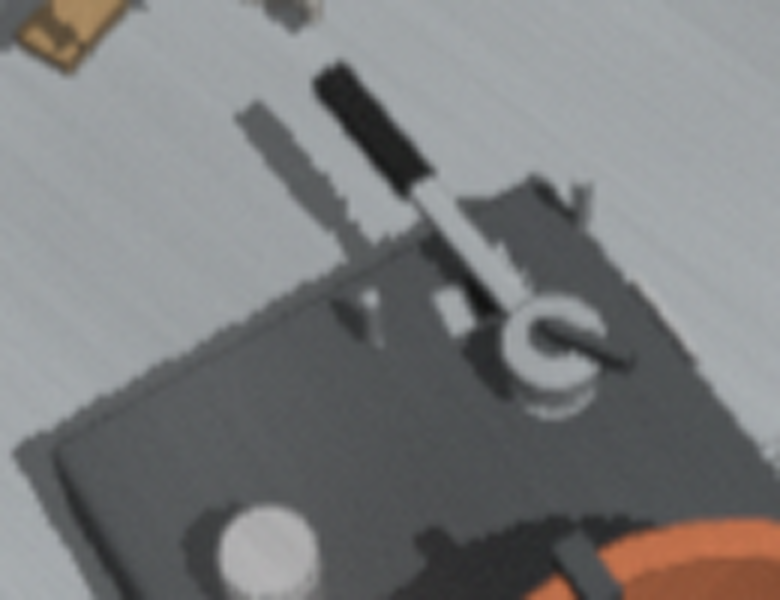

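View pics/w20.png

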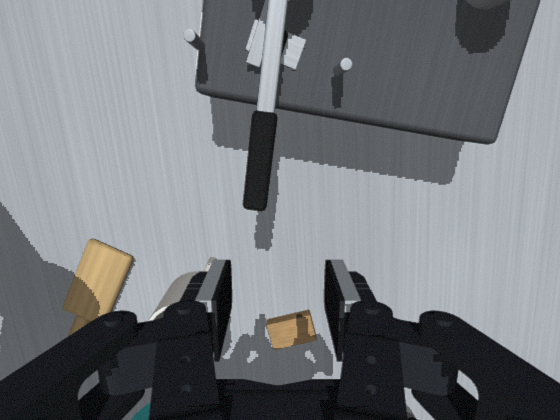

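Call:
{"api": "apply_moves", "payload": {
  "plan": [
    {"tx":0,"ty":40,"tz":0,"rx":0,"ry":0,"rz":0,"jaw":-0.1},
    {"tx":0,"ty":80,"tz":0,"rx":0,"ry":0,"rz":0,"jaw":-0.1},
    {"tx":0,"ty":110,"tz":0,"rx":0,"ry":0,"rz":0,"jaw":-0.1},
    {"tx":0,"ty":110,"tz":0,"rx":0,"ry":0,"rz":0,"jaw":-0.1}
  ]
}}

```text
time_s: 18.5
position: [0.5608, -0.0067, 0.2644]
tool_rot: [[0.071, 0.997, -0.002], [0.997, -0.071, 0.01], [0.01, -0.003, -1.0]]
ft_force: [0.8, -0.2, -0.9]
grip_width: 0.0387
```

```bash
python3 - <<'E'
from h import *
d=env.get_image("wrist");crop(d,"w21",170,30,220,200,3.4);cv2.imwrite("pics/w21f.png",d["image"][:,:,::-1])
E
python3 arc.py -94
```

```text
now bearing -106.0 r 0.065 z 0.2644 yaw-180 -94.1 F [ 0.9 -0.8  0. ] t 18.55
-94.0 [  7.8 -82.1] rz 0.002
```

View pics/w21.png

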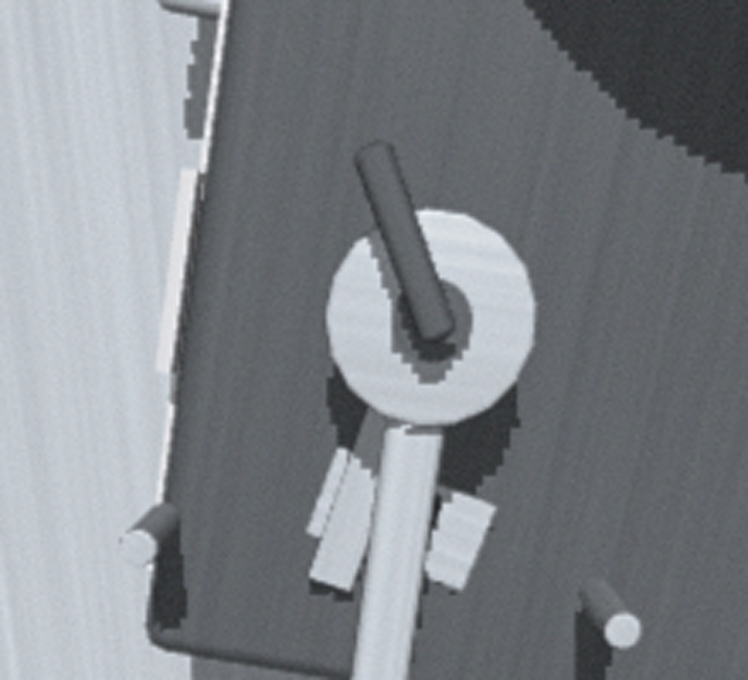

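```bash
python3 - <<'E'
from h import *
d=env.get_image("wrist")
f=lambda x,y:(170+x/3.4,30+y/3.4)
ax=onz(d,*f(431,317),.118);print("axis",ax)
print("handle",ang(d,f(412,435),f(381,678),.113))
print("lever",ang(d,f(434,335),f(373,150),.134))
t=onz(d,*f(331,584),.088);r=t-ax;print("latch",t,np.hypot(*r[:2]),np.degrees(np.arctan2(r[1],r[0])))
print("latch right edge",ang(d,f(374,530),f(352,590),.088))
E
```

```text
axis [0.58012615 0.05058882 0.118     ]
handle (array([0.5744, 0.0242, 0.113 ]), array([ 0.5631, -0.0341,  0.113 ]), np.float64(-100.9), np.float64(0.0594))
lever (array([0.5798, 0.0472, 0.134 ]), array([0.5696, 0.0848, 0.134 ]), np.float64(105.2), np.float64(0.0389))
latch [ 0.551617   -0.01546153  0.088     ] 0.0719403921456442 -113.34636693940726
latch right edge (array([ 0.5638, -0.0021,  0.088 ]), array([ 0.5569, -0.0174,  0.088 ]), np.float64(-113.9), np.float64(0.0168))
```

View pics/w21f.png

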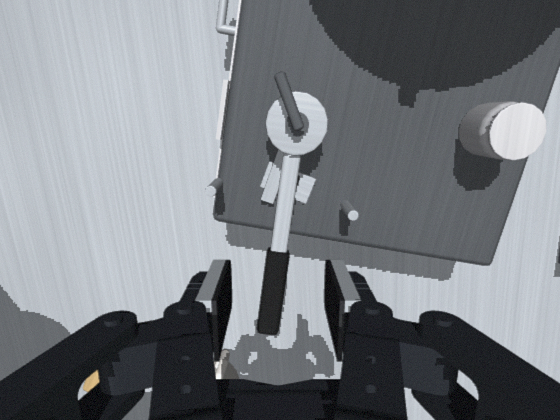

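Call:
{"api": "apply_moves", "payload": {
  "plan": [
    {"tx":-50,"ty":-10,"tz":30,"rx":0,"ry":0,"rz":0,"jaw":-0.1},
    {"tx":-100,"ty":-20,"tz":60,"rx":0,"ry":0,"rz":0,"jaw":-0.1},
    {"tx":-140,"ty":-20,"tz":60,"rx":0,"ry":0.05,"rz":0,"jaw":-0.1},
    {"tx":-140,"ty":-20,"tz":60,"rx":0,"ry":0.05,"rz":0,"jaw":-0.1}
  ]
}}

```text
time_s: 19.0
position: [0.4184, -0.0307, 0.3258]
tool_rot: [[0.076, 0.996, -0.051], [0.997, -0.076, 0.008], [0.004, -0.052, -0.999]]
ft_force: [0.2, 0.3, 0.2]
grip_width: 0.0382
```

```bash
python3 - <<'E'
from h import *
d=env.get_image("side");crop(d,"d22",245,160,75,60,10)
d=env.get_image("wrist");cv2.imwrite("pics/w22.png",d["image"][:,:,::-1])
E
```

```text
(no output)
```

View pics/d22.png

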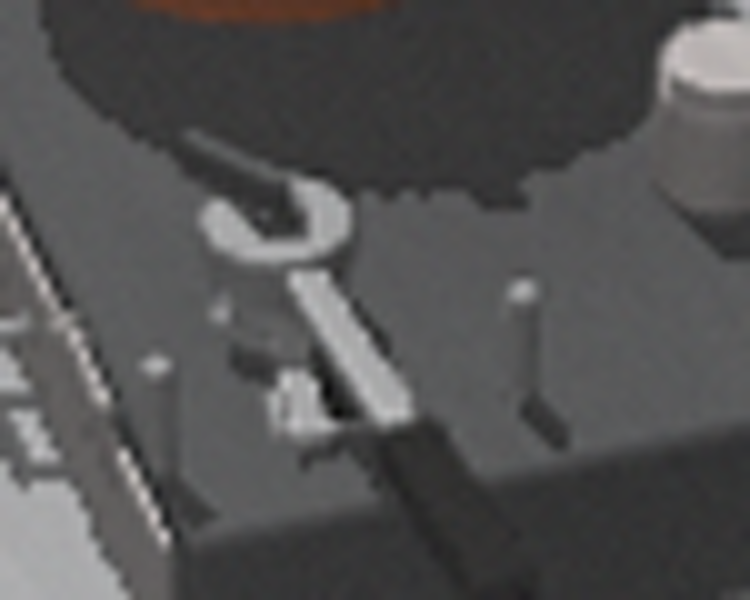

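View pics/w22.png

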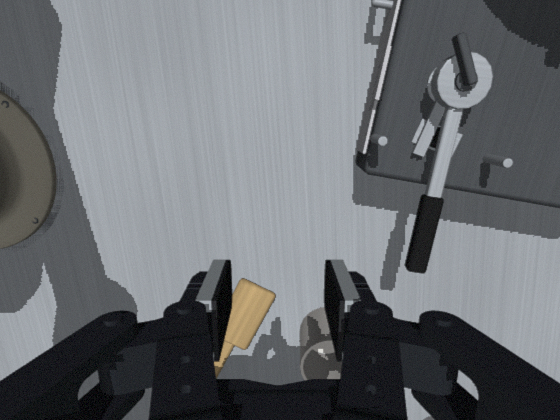

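```bash
python3 - <<'E'
from h import *
d=env.get_image("wrist");crop(d,"w23",395,20,110,120,5)
E
```

```text
(no output)
```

View pics/w23.png

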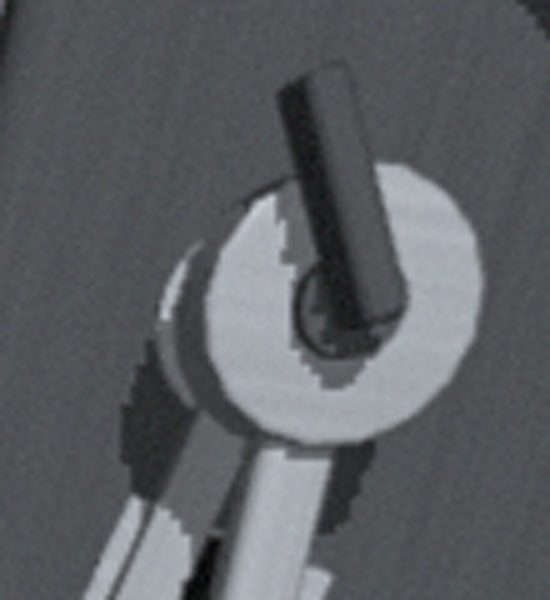

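```bash
python3 - <<'E'
from rig import env
print(env.observe()["ft_force"]);print(env.close_job())
E
```

```text
[ 0.72372042 -0.09284291  0.39233192]
the job is handed in; nothing more can be done
None
```

I pushed the direction lever over to the loosening side, then turned the latch off the drawer with three ratchet strokes until it bore on the buffer's rubber block. The job is handed in, with the arm clear and touching nothing; the last move ended at 19.0 s of the 72 s allowed.

- **Lever:** I pushed it with closed fingers until it stalled at its stop, with about 8 N on it. My last picture puts it at 0.46 to 0.50 rad relative to the handle, against the 0.44 needed. The low end of that range is close, but the stall at the stop suggests it was fully over.
- **Latch:** Driving took about 6 to 7 N at the grip. On the third stroke the push rose and held at 13 to 14 N sideways while the grip all but stopped moving. Counting the vertical part, the whole force was about 17.5 N, under the 25 N limit.
- **Last look:** The latch stands at about -113° in the world frame. I had estimated contact at about -111°, so they agree within measuring error. The block's black edge showed right against the tongue, though the handle hid most of it.
- **Disagreement:** After I let go, the handle measured about 3° further back than its estimated position under load. I put that down to spring-back or measuring error and did not push again.
- **Bystanders:** I felt no unexpected contact and saw nothing out of place in the last pictures, but I did not measure each object.

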